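# Cure the glued phone screens under the UV lamp

## Robot

A 6-joint arm with a two-finger parallel gripper is mounted at the origin on the work surface. World frame = base frame: x ahead of the robot, y to its left, z up, the work surface at z = 0. Lengths are in m, angles in rad, forces in N, time in s.
With the tool pointing down it reaches from about 0.275 to 0.85 m from the base axis. Payload 19 kg.
Tool frame: the origin (TCP) lies on the centre line of the jaws, within the pads' length; the fingertips stand 14 mm ahead of it and the grasp point (between the pads) lies 5 mm behind it; z points along the fingers, y is the line along which they close (so a half turn about z gives the same grasp; the last joint's range is limited). The gripper opens to 85 mm and grips with 20 to 120 N. Pads are 22 mm wide; open, the fingers measure 114 mm over their backs; the gripper's body (76 mm by 85 mm) begins 54 mm behind the grasp point. The pads swing forward as they close: fully open they stand 13 mm farther back than shut.
Start: joints at [-1.326, 0.15, 1.437, -0, 1.554, -0.134], TCP at [0.213, -0.534, 0.225] pointing down, gripper open.
Joint ranges: [-2.8, 2.8], [-0.68, 2.1], [0.12, 2.68], [-1.39, 4.53], [0.16, 2.79], [-2.81, 2.81]. Speed limits (rad/s): [1.89, 1.89, 2.22, 3.01, 3.01, 3.01].

## Interface

Orientations are given as a rotation vector (axis times angle).
In Python, from bench import * gives the robot as it stands. The module is installed in compiled form; this text tells all that it offers.
- The arm moves only by the tool jog_arm, never from a script. Its argument "moves" is a list of rows, each an object with "dp": the shift along the tool's x, y, z in units of 0.6 m (1.0 is 0.6 m), a list of three; "turn": the turn, a rotation vector about the tool's x, y, z in units of 45 degrees (1.0 is 45 degrees), a list of three; "fingers": the opening, from 0 (shut) to 1 (fully open). In form: [{"dp": [tx, ty, tz], "turn": [rx, ry, rz], "fingers": fingers}, ...]. A call has 1 to 20 rows; each row shifts and turns the commanded pose from where the row before left it, along the tool's axes as they then stand; what a row does not reach is not made up. A row lasts 1/8 s, in which the tool goes at most 62.5 mm and 10.7 degrees, less where a joint would pass 70% of its speed; a pose out of reach is approached as far as the arm can. A call with a number of a shift or a turn outside -1 to 1 is refused whole. A call with a gripper value outside its range is refused whole. The fingers move at their own pace and stop on an object; the grip force is fixed at half the most. Time passes only in rows, so rows that do not move let the fingers close. It gives the time, the measured TCP pose, the force, the opening and the grip force at its end, in the units of the state.
- sense(): the state, without advancing time (a new reading comes with each control period).
- snapshot(name): name is "side" or "top" or "wrist"; returns the picture (420x560x3 uint8, blue, green, red); there is no depth.
- get_calibration(name): a dict with "vfov" (degrees; the focal length in pixels is half the picture's height over the tangent of half this angle, whatever the lens; pixels are square), "cx", "cy" (the principal point, pixels), "rvec" (rotation vector, rad) and "tvec" (3), from world to camera coordinates, as OpenCV has them; the wrist camera has in their place "T_tool_cam" (4x4, takes a point from camera to tool coordinates, whose origin is the TCP and whose axes are the flange's). Camera axes: x right, y down, z forward; pixel columns grow to the right and rows downward; lengths in m; the calibration is good to about 2 mm. A picture is of the moment at which its call begins: read the wrist's pose just before it. get_calibration takes no time and is no camera call.
- job_done(): hands the job in; it is judged then, once.
Trained networks look in the newest picture that a camera, given by its name, has taken for a name from the list of things; names that differ only in an ending like _2 or _b are one class to them, and where a whole thing is asked for, a point or a joint stands for the part that bears it (a point fixed in the world has none). Each returns a list of dicts, best first, with "score" (0 to 1); they miss things now and then, are a little off and sometimes report something else, mostly with a low value. They report only what shows in the picture. A call takes as long as a camera call. They do not tell look-alikes from the thing itself.
- outline_of(label, camera): "mask" (420x560 bool, what is visible of it) and "extent" ([centre column, centre row, width, height] in pixels, round what is visible of it).
- mark_of(label, camera): "xy" ([column, row] in pixels: a listed point, or the origin of a listed thing).
The state is a dict: "time_s": time; "joint_pos": joint angles; "qvel": joint speeds; "effort": joint torques, N m; "position": TCP position; "tcp_rot": TCP orientation; "force": force on the tool from outside, world axes, zero at the start; "torque": the same for the moment, N m; "finger_gap": finger opening in m; "gripper_force": force on a finger pad.
Only numpy, scipy, OpenCV 4.12 (cv2) and the standard library are available. Lean on these libraries where they do the work, as an engineer would, in place of code of your own. Each camera call takes 0.05 s, during which the arm holds its last target. There are 200 camera calls.

## Task

Set every phone on the bench on the sloped curing rack, screen up, side by side, lying flat across both rails with its short end down against the lip, then lower the lamp hood until it is parallel with the rack. Pull the red switch knob fully out, give the phones at least three seconds of light, push the knob fully home, and swing the lamp back up until it stands square to the rack or further, leaving the phones in place on it. Never have the switch out while the lamp is raised, and leave the other things on the bench where they are.

Things in the scene. Friction and masses are not known exactly. Their poses are not given: they have to be found in the camera images.
- phone_white: Repaired phone, white frame and dark screen, 146 x 68 x 9 mm box, 0.12-0.24 kg. Origin: centre of its underside; x along its length, y across its width, z out of the screen. Starts flat on the mat, screen up, at any of four spots, length roughly across the bench. May be absent.
- phone_black: Repaired phone, black frame and dark screen, 146 x 68 x 9 mm box, 0.12-0.24 kg. Origin: centre of its underside; x along its length, y across its width, z out of the screen. Starts flat on the mat, screen up, at any of four spots, length roughly across the bench. May be absent.
- phone_gold: Repaired phone, gold frame and dark screen, 146 x 68 x 9 mm box, 0.12-0.24 kg. Origin: centre of its underside; x along its length, y across its width, z out of the screen. Starts flat on the mat, screen up, at any of four spots, length roughly across the bench. May be absent.
- phone_red: Repaired phone, red frame and dark screen, 146 x 68 x 9 mm box, 0.12-0.24 kg. Origin: centre of its underside; x along its length, y across its width, z out of the screen. Starts flat on the mat, screen up, at any of four spots, length roughly across the bench. May be absent.
- rack: Sloped phone rack, fixed: two narrow aluminium rails 424 mm long along y, rising 25 degrees away from the robot. Origin: mid-length, in the corner between lower rail and lip, 35 mm above the bench; x up the slope, y along the rails, z square off the slope. Rail tops at z = 0: lower rail x 0-22 mm, upper x 100-116, both 8 thick, open between. A phone in place has its origin at x = 73, z = 0.
- lamp (a joint): Angle of the lamp hood, rad: 0 = panel parallel with the rack 52 mm over the phones, positive = raised; 1.57 = square to the rack. Range -0.16 to 1.8; starts raised (1.55 to 1.75). Stays where it is left (stiff friction hinge: some 2 to 7 N at the grip).
- lamp_grip (a point): Middle of the lamp's red grip, a cylinder 20 mm thick and 40 mm long along the rack's y, on a 10 mm stem 33 mm beyond the middle of the panel's free edge. At lamp = 0 it lies at x = -28, z = 72 mm of the rack frame, at 1.57 at x = 242, z = 212; it moves in a circle about the hinge (205 mm along the panel, 65 mm square to it).
- lamp_hinge (a point): Middle of the lamp's hinge axis, which runs along the rack's y: in the rack frame x = 177, y = 0, z = 7.3 mm. The hood is a dark panel 152 x 416 x 18 mm with fins on its back, on two side arms; at lamp = 0 the panel lies over rack x = 5 to 157, z = 63 to 81 mm (fins to 90).
- supply: White lamp supply box, fixed, 110 (x) x 110 (y) x 82 (z) mm, at the right of the rack. Origin: centre of its underside; -x is its front, with the switch.
- switch (a joint): Travel of the push-pull switch knob, m: 0 = home (lamp off), 0.030 = fully out (lamp on). It slides along the supply's -x (towards the robot) and clicks over a sprung catch half-way (about 4 N); it stays at either end.
- switch_grip (a point): Middle of the red switch knob's head, a cylinder 32 mm in diameter and 22 mm long along the supply's x, 46 mm above the bench; at home it is 26 mm in front of the box (clear gap behind the head 15 mm), on a 14 mm stem.
- spirit_bottle: Bystander: white square bottle with steel cap, 66 x 66 x 110 mm; origin under its centre.
- solder_spool: Bystander: spool of solder, 60 mm across, 50 mm high, standing; origin under its centre.
- tape_roll: Bystander: orange tape roll, 76 mm across, 22 mm high, lying; origin under its centre.
- screwdriver: Bystander: green screwdriver, 170 mm long, lying.
- flux_jar: Bystander: small jar, 52 mm across, 50 mm high; origin under its centre.
- pry_tool: Bystander: blue plastic pry bar, 150 x 22 x 7 mm, lying.
- station: Grey base of the curing station, fixed, carrying rack and lamp: plate 200 x 450 x 10 mm, origin under the point 15 mm nearer the robot than its centre. The rack's lip is a 6 mm wall at rack x = -6 to 0, 12 mm high over the rails; end cheeks at rack y = +-212; struts under the rails at y = +-110. Two or three phones lie on it abreast, with finger room between them at 135 mm pitch.
Not all that is in view belongs to the job. Leave any turquoise look-alike of the phone_white alone.

How it is judged:
By the outcome, as a careful person would: the job done as asked, in the order asked, and still so for the second after the job is handed in, with the robot touching nothing.
Of phone_white, phone_black, phone_gold, phone_red only 2 to 3 are there at a start; the rules pass over those that are not, and their reading is None.
At some moment in a run one of phone_white, phone_black, phone_gold, phone_red may be knocked a few centimetres aside while the robot is not near it.
Once in a run the grip may slacken for a moment while it holds something.
It also fails if it takes over 210 s, if anything falls off the work surface, if the arm or the gripper's body presses on something with over 40 N, if the wrist force passes 120 N, or if a joint passes its speed limit or range.

## Working session

There is one attempt and no reset: what is moved stays moved. The work goes in short steps, Python scripts to look and compute and a tool call to move; the robot and the scene stay as the last step left them, time stands still between calls to the robot, and variables do not carry over. Pictures are saved under pics/ and viewed, at most 14 in all, crops included, and the job is handed in when it is done.

Besides the shell and the picture viewer there is one more tool, called as name(argument=value, ...), one argument or row to a line, values as JSON. jog_arm: Moves the arm, as the interface text tells. Shifts and turns lie within -1 to 1; 1 stands for 0.6 m of shift or 45 degrees of turn. Its arguments: {"type":"object","properties":{"moves":{"type":"array"}},"required":["moves"]}

```bash
mkdir -p pics; ls; python3 - <<'E'
from bench import *
import cv2
s=sense();print({k:(v if not hasattr(v,'round') else v) for k,v in s.items()})
for n in("side","top","wrist"):
    c=get_calibration(n);print(n,c)
    cv2.imwrite(f"pics/{n}0.png",snapshot(n))
E
```

```text
pics
{'time_s': 0.0, 'joint_pos': array([-1.32595570e+00,  1.50974691e-01,  1.43801574e+00,  1.64708620e-05,
        1.55378596e+00, -1.33959526e-01]), 'qvel': array([-0.00106652, -0.00063574, -0.00014593, -0.00146506, -0.00044565,
       -0.0003576 ]), 'effort': array([-1.31830104e-03, -7.13053608e+01, -5.70862162e+01, -2.26030597e-04,
        9.07243491e-03,  2.29147150e-05]), 'position': array([ 0.21258688, -0.5339949 ,  0.22458951]), 'tcp_rot': array([-3.08425108e+00, -5.91243670e-01,  7.71770147e-05]), 'force': array([0.22146936, 0.09279352, 0.26380453]), 'torque': array([-0.00724587,  0.02515993,  0.00383971]), 'gripper_force': 0.0, 'finger_gap': 0.0857611758516193}
side {'vfov': 46.80603754064194, 'cx': 288.52214223417405, 'cy': 212.8639849273744, 'rvec': array([ 1.98909118, -0.68870944,  0.40522151]), 'tvec': array([-0.3988282 ,  0.24040459,  1.45399087])}
top {'vfov': 49.96731796957688, 'cx': 282.51097713622005, 'cy': 211.86866923214725, 'rvec': array([ 2.13072686, -2.1532068 ,  0.19288187]), 'tvec': array([0.01427545, 0.530903  , 1.28104833])}
wrist {'vfov': 58.43774091869503, 'cx': 278.6830367455165, 'cy': 215.9126351766908, 'T_tool_cam': array([[-3.88304339e-04, -9.52801866e-01, -3.03592577e-01,
         7.79190156e-02],
       [ 9.99999790e-01, -2.12394029e-04, -6.12448539e-04,
         1.42582726e-03],
       [ 5.19060860e-04, -3.03592751e-01,  9.52801749e-01,
        -1.49605613e-01],
       [ 0.00000000e+00,  0.00000000e+00,  0.00000000e+00,
         1.00000000e+00]])}
```

View pics/top0.png

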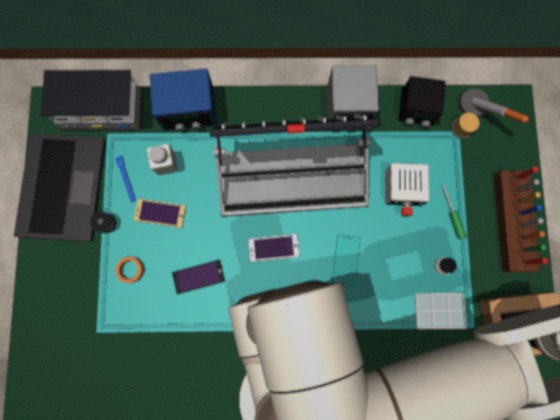

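View pics/side0.png

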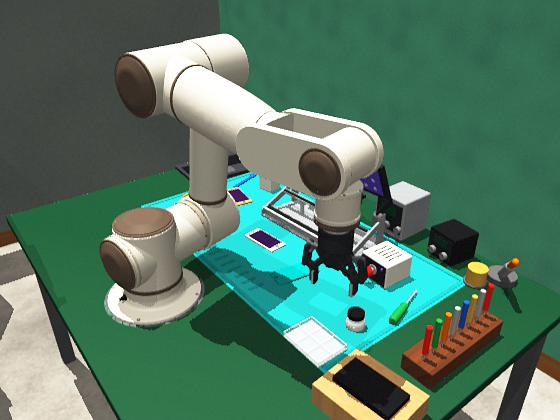

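The top view shows three phones: white (273,248), black (199,277) and gold (160,213). The turquoise look-alike is at (347,257) and gets left alone. The rack is at (295,185), the lamp grip at (296,128), and the switch knob at (407,211).

```bash
cat > h.py <<'E'
from bench import *
import numpy as np, cv2
from scipy.spatial.transform import Rotation as R
def cam(n,s=None):
    c=get_calibration(n); f=210/np.tan(np.radians(c['vfov']/2))
    K=np.array([[f,0,c['cx']],[0,f,c['cy']],[0,0,1]])
    if n=='wrist':
        s=s or sense(); T=np.eye(4);T[:3,:3]=R.from_rotvec(s['tcp_rot']).as_matrix();T[:3,3]=s['position']
        W=np.linalg.inv(T@c['T_tool_cam'])
    else:
        W=np.eye(4);W[:3,:3]=R.from_rotvec(c['rvec']).as_matrix();W[:3,3]=c['tvec']
    return K,W
def toplane(KW,px,z):
    K,W=KW; px=np.atleast_2d(px); d=np.c_[px,np.ones(len(px))]@np.linalg.inv(K).T
    d=d@W[:3,:3]; o=-W[:3,:3].T@W[:3,3]
    return o+d*((z-o[2])/d[:,2])[:,None]
def proj(KW,P):
    K,W=KW; q=(np.atleast_2d(P)@W[:3,:3].T+W[:3,3])@K.T; return q[:,:2]/q[:,2:]
def rect(KW,mask,z):
    "centre, length, width, yaw of a flat thing"
    c,_=cv2.findContours(mask.astype(np.uint8),cv2.RETR_EXTERNAL,cv2.CHAIN_APPROX_NONE)
    c=max(c,key=cv2.contourArea)[:,0,:].astype(float)
    w=toplane(KW,c,z)[:,:2]
    (m,(a,b),t)=cv2.minAreaRect((w*1000).astype(np.float32))
    if a<b:a,b,t=b,a,t+90
    return np.array(m)/1000,a,b,(t+90)%180-90
E
python3 - <<'E'
from h import *
KW=cam('top'); snapshot('top')
for l in ['phone_white','phone_black','phone_gold','phone_red']:
    for d in outline_of(l,'top')[:2]:
        m,a,b,t=rect(KW,d['mask'],.009); print(l,round(d['score'],2),m.round(4),round(a),round(b),round(t,1),np.round(d['extent']))
for l,z in [('rack',.035),('lamp_grip',.3),('lamp_hinge',.12),('supply',0),('switch_grip',.046),('station',0),('tape_roll',0),('spirit_bottle',0),('pry_tool',0)]:
    for d in mark_of(l,'top')[:2]: print(l,round(d['score'],2),np.round(d['xy'],1),toplane(KW,d['xy'],z)[0].round(4))
E
```

```text
phone_white 0.74 [ 0.3914 -0.1775] 149 73 -8.9 [344. 258.  29.  49.]
phone_white 0.55 [0.431  0.0367] 146 74 -85.3 [276. 249.  48.  33.]
phone_black 0.64 [0.3482 0.2583] 150 72 -76.1 [200. 275.  54.  34.]
phone_gold 0.75 [0.5385 0.378 ] 149 70 82.7 [159. 215.  51.  26.]
rack 0.82 [296.4 209.4] [ 0.5395 -0.0327  0.035 ]
rack 0.3 [165.5 164.1] [0.6811 0.3581 0.035 ]
lamp_grip 0.82 [292.5 130.9] [ 0.6882 -0.0139  0.3   ]
lamp_grip 0.49 [444.2 265.7] [ 0.3578 -0.3623  0.3   ]
supply 0.95 [402.4 188. ] [ 0.6093 -0.3618  0.    ]
supply 0.26 [159.4 213.6] [0.5365 0.3805 0.    ]
switch_grip 0.63 [398.4 188.4] [ 0.5981 -0.3364  0.046 ]
switch_grip 0.31 [272.3 248. ] [0.4249 0.0395 0.046 ]
station 0.67 [126.2 183.4] [0.631  0.4846 0.    ]
station 0.66 [291.6 180.8] [ 0.6349 -0.0211  0.    ]
tape_roll 0.68 [131.5 269.6] [0.3692 0.4572 0.    ]
spirit_bottle 0.79 [168.1 165.1] [0.6877 0.3588 0.    ]
pry_tool 0.84 [126.3 182.1] [0.635  0.4845 0.    ]
```

```bash
cat >> h.py <<'E'
def toolR(yaw,tilt=0):
    "yaw (deg) of tool x from world x, tool pointing down, then tool z leaning forward by tilt about the tool y"
    return R.from_euler('z',yaw,degrees=True)*R.from_euler('y',-tilt,degrees=True)*R.from_rotvec([np.pi,0,0])
def plan(p,rot=None):
    s=sense(); r=R.from_rotvec(s['tcp_rot']); d=r.inv().apply(np.array(p)-s['position'])/.6
    print('t',round(s['time_s'],1),'pos',s['position'].round(4),'dp',d.round(4),'rows>=',np.ceil(np.linalg.norm(d)/.1),end=' ')
    if rot is not None:
        t=(r.inv()*rot).as_rotvec()/(np.pi/4); print('turn',t.round(4),'rows>=',np.ceil(np.linalg.norm(t)/.235),end=' ')
        d2=rot.inv().apply(np.array(p)-s['position'])/.6; print('dp after turn',d2.round(4),end='')
    print()
E
python3 - <<'E'
from h import *
plan([.45,.1,.38],toolR(0))
E
```

```text
t 0.8 pos [ 0.2126 -0.5342  0.2252] dp [ 0.7585 -0.8358 -0.2579] rows>= 12.0 turn [-2.000e-04  0.000e+00  4.823e-01] rows>= 3.0 dp after turn [ 0.3957 -1.057  -0.2581]
```

jog_arm(
  moves=[
    {"dp":[0,0,-0.09],"turn":[0,0,0.16],"fingers":1},
    {"dp":[0,0,-0.09],"turn":[0,0,0.16],"fingers":1},
    {"dp":[0,0,-0.08],"turn":[0,0,0.16],"fingers":1},
    {"dp":[0.033,-0.088,0],"turn":[0,0,0],"fingers":1},
    {"dp":[0.033,-0.088,0],"turn":[0,0,0],"fingers":1},
    {"dp":[0.033,-0.088,0],"turn":[0,0,0],"fingers":1},
    {"dp":[0.033,-0.088,0],"turn":[0,0,0],"fingers":1},
    {"dp":[0.033,-0.088,0],"turn":[0,0,0],"fingers":1},
    {"dp":[0.033,-0.088,0],"turn":[0,0,0],"fingers":1},
    {"dp":[0.033,-0.088,0],"turn":[0,0,0],"fingers":1},
    {"dp":[0.033,-0.088,0],"turn":[0,0,0],"fingers":1},
    {"dp":[0.033,-0.088,0],"turn":[0,0,0],"fingers":1},
    {"dp":[0.033,-0.088,0],"turn":[0,0,0],"fingers":1},
    {"dp":[0.033,-0.088,0],"turn":[0,0,0],"fingers":1},
    {"dp":[0.033,-0.088,0],"turn":[0,0,0],"fingers":1},
    {"dp":[0,0,0],"turn":[0,0,0],"fingers":1},
    {"dp":[0,0,0],"turn":[0,0,0],"fingers":1},
  ],
)

```text
time_s: 2.98
position: [0.449, 0.0997, 0.3812]
tcp_rot: [3.141, 0.004, -0.0]
force: [0.1, -0.5, 0.3]
finger_gap: 0.0852
gripper_force: 0.0
```

```bash
python3 - <<'E'
from h import *
s=sense();im=snapshot('wrist');KW=cam('wrist',s)
cv2.imwrite('pics/w1.png',im);cv2.imwrite('pics/w1b.png',cv2.resize(im,(800,600)))
for l in ['phone_white','phone_black','phone_gold']:
    for d in outline_of(l,'wrist')[:2]:
        m,a,b,t=rect(KW,d['mask'],.009); print(l,round(d['score'],2),m.round(4),round(a),round(b),round(t,1),np.round(d['extent']))
for l,z in [('rack',.035),('switch_grip',.046),('lamp_hinge',.116)]:
    for d in mark_of(l,'wrist')[:2]: print(l,round(d['score'],2),np.round(d['xy'],1),toplane(KW,d['xy'],z)[0].round(4))
plan([.45,.1,.38],toolR(0))
E
```

```text
phone_white 0.72 [ 0.3916 -0.1789] 146 72 -9.2 [473. 198.  75. 102.]
phone_white 0.62 [0.4308 0.0349] 145 69 -84.7 [325. 169. 108.  57.]
phone_black 0.98 [0.3484 0.2569] 147 70 -75.1 [172. 222. 107.  68.]
phone_gold 0.58 [0.5382 0.3758] 148 68 80.9 [ 68.  86. 120.  74.]
rack 0.66 [384.4  73.8] [ 0.554  -0.0319  0.035 ]
t 3.3 pos [0.449  0.0992 0.3814] dp [ 0.0016 -0.0014  0.0024] rows>= 1.0 turn [-0.0002 -0.0005  0.0007] rows>= 1.0 dp after turn [ 0.0016 -0.0014  0.0024]
```

View pics/w1b.png

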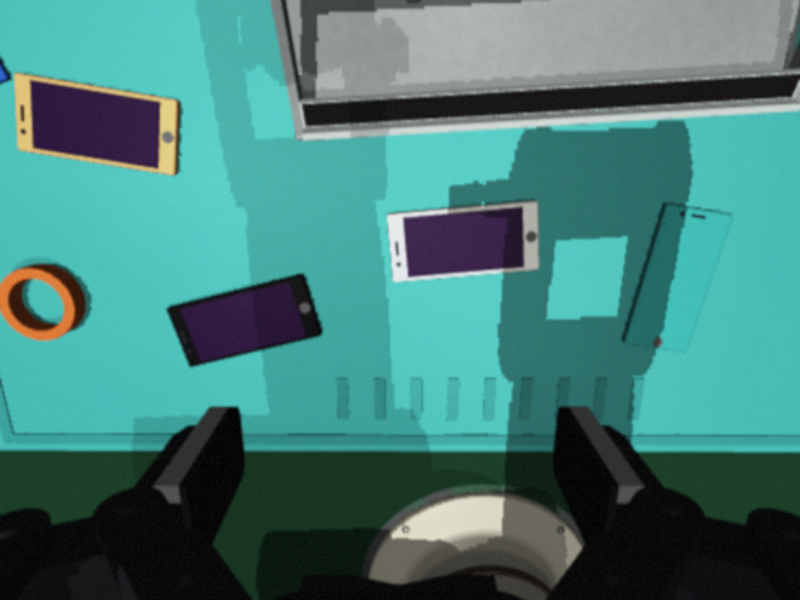

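The three phones show at (97,123) gold, (245,320) black and (465,240) white in this 800x600 picture. The turquoise look-alike is at (678,278), so that one is not to be touched. Next I measure the rack.

```bash
python3 - <<'E'
from h import *
plan([.46,-.04,.40],toolR(0,25))
E
```

```text
t 3.3 pos [0.449  0.0992 0.3814] dp [ 0.0182  0.2319 -0.031 ] rows>= 3.0 turn [-3.000e-04  5.551e-01  7.000e-04] rows>= 3.0 dp after turn [ 0.0297  0.2319 -0.0203]
```

jog_arm(
  moves=[
    {"dp":[0.006,0.077,-0.01],"turn":[0,0,0],"fingers":1},
    {"dp":[0.006,0.077,-0.01],"turn":[0,0,0],"fingers":1},
    {"dp":[0.006,0.077,-0.01],"turn":[0,0,0],"fingers":1},
    {"dp":[0,0,0],"turn":[0,0.185,0],"fingers":1},
    {"dp":[0,0,0],"turn":[0,0.185,0],"fingers":1},
    {"dp":[0,0,0],"turn":[0,0.185,0],"fingers":1},
    {"dp":[0,0,0],"turn":[0,0,0],"fingers":1},
    {"dp":[0,0,0],"turn":[0,0,0],"fingers":1},
  ],
)

```text
time_s: 4.32
position: [0.46, -0.0391, 0.3995]
tcp_rot: [-3.068, -0.002, -0.676]
force: [-0.7, 0.2, 0.1]
finger_gap: 0.0854
gripper_force: 0.0
```

```bash
python3 - <<'E'
from h import *
s=sense();im=snapshot('wrist');KW=cam('wrist',s)
np.save('w2.npy',im);np.save('w2W.npy',KW[1])
cv2.imwrite('pics/w2b.png',cv2.resize(im,(800,600),interpolation=cv2.INTER_CUBIC))
for l,z in [('rack',.035),('lamp_hinge',.116),('lamp_grip',.35)]:
    for d in mark_of(l,'wrist')[:2]: print(l,round(d['score'],2),np.round(d['xy'],1),toplane(KW,d['xy'],z)[0].round(4))
E
```

```text
rack 0.66 [270.  202.6] [ 0.5552 -0.0276  0.035 ]
```

View pics/w2b.png

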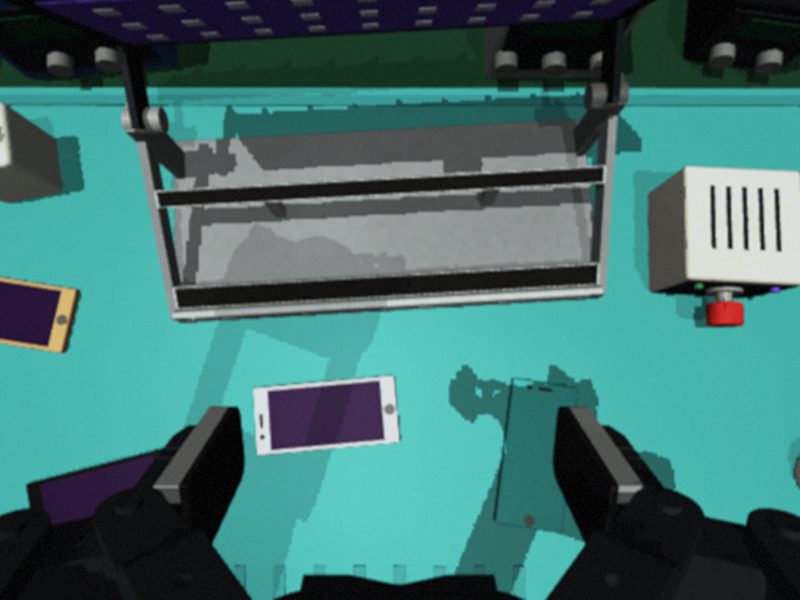

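The rack shows well here, with its lower rail running from (176,297) to (599,273) and its upper rail from (159,200) to (605,173). The supply knob is at (724,313). I'll fit the rack pose to the rail corners.

```bash
python3 - <<'E'
from h import *
from scipy.optimize import least_squares
K,_=cam('wrist');W=np.load('w2W.npy');im=np.load('w2.npy')
px=np.array([[177,307],[176,288],[600,283],[598,263],[160,206],[158,193],[605,180],[604,167]])*.7+np.array([-.15,-.15])
def mod(p):
    r=R.from_euler('z',p[2])*R.from_euler('y',-25,degrees=True)
    L=p[3];P=np.array([[0,L,0],[.022,L,0],[0,-L,0],[.022,-L,0],[.1,L,0],[.116,L,0],[.1,-L,0],[.116,-L,0]])
    return r.apply(P)+[p[0],p[1],.035]
f=lambda p:(proj((K,W),mod(p))-px).ravel()
r=least_squares(f,[.55,-.03,0,.21],loss='soft_l1');p=r.x
print(p[:2].round(4),np.degrees(p[2]).round(2),'L',p[3].round(4));print(r.fun.round(1).reshape(-1,2))
# knob: red blob
hsv=cv2.cvtColor(im,cv2.COLOR_BGR2HSV);m=((hsv[...,0]<8)|(hsv[...,0]>172))&(hsv[...,1]>150)&(hsv[...,2]>60)
n,_,st,ce=cv2.connectedComponentsWithStats(m.astype(np.uint8))
for i in range(1,n):
    if st[i,4]>60: print(st[i],ce[i],toplane((K,W),ce[i],.052)[0].round(4))
# supply top front edge
for q in [[688,282],[686,168]]: print(toplane((K,W),np.array(q)*.7,.082).round(4))
# other view, side & top, of lamp grip
snapshot('top')
for l in ['lamp_grip','switch_grip']:
    for d in outline_of(l,'top')[:2]: print(l,d['score'],d['extent'])
T=cam('top');im=snapshot('top');hsv=cv2.cvtColor(im,cv2.COLOR_BGR2HSV);m=((hsv[...,0]<8)|(hsv[...,0]>172))&(hsv[...,1]>150)&(hsv[...,2]>60)
n,_,st,ce=cv2.connectedComponentsWithStats(m.astype(np.uint8))
rr=R.from_euler('z',p[2])*R.from_euler('y',-25,degrees=True)
for i in range(1,n):
    if st[i,4]>20: print(st[i],ce[i],toplane(T,ce[i],.052)[0].round(4))
for a in (1.55,1.6,1.65,1.7,1.75):
    G=np.array([.177-.205*np.cos(a)+.065*np.sin(a),0,.0073+.205*np.sin(a)+.065*np.cos(a)])
    g=rr.apply(G)+[p[0],p[1],.035]; print(a,g.round(4),proj(T,g).round(1))
E
```

```text
[ 0.5488 -0.0308] 3.44 L 0.2106
[[ 1.6  0.9]
 [-0.5 -0.6]
 [-1.5  0.5]
 [ 0.8 -0.4]
 [ 0.2  1.1]
 [-0.7 -1.9]
 [-0.6  1.5]
 [ 0.9 -1.6]]
[495 211  25  17 398] [507.07788945 219.24623116] [ 0.5294 -0.356   0.052 ]
[[ 0.5547 -0.3064  0.082 ]]
[[ 0.6639 -0.3118  0.082 ]]
lamp_grip 0.59 [292.8, 135.9, 169.3, 40.8]
switch_grip 0.66 [407.2, 207.3, 11.6, 12.6]
[287 123  18   9 138] [295.35507246 127.48550725] [ 0.7873 -0.0329  0.052 ]
[517 167  21  13 109] [526.80733945 172.70642202] [ 0.6414 -0.7223  0.052 ]
[402 207  10   8  66] [406.40909091 210.96969697] [ 0.5289 -0.3547  0.052 ]
[525 258  23   8 124] [535.98387097 261.14516129] [ 0.3784 -0.7224  0.052 ]
1.55 [ 0.6737 -0.0233  0.3291] [[297.  132.5]]
1.6 [ 0.6844 -0.0227  0.3304] [[296.7 128. ]]
1.65 [ 0.6951 -0.022   0.3312] [[296.3 123.6]]
1.7 [ 0.7058 -0.0214  0.3315] [[296.  119.3]]
1.75 [ 0.7165 -0.0208  0.3312] [[295.6 115. ]]
```

jog_arm(
  moves=[
    {"dp":[0,0,0],"turn":[0,-0.185,0],"fingers":1},
    {"dp":[0,0,0],"turn":[0,-0.185,0],"fingers":1},
    {"dp":[0,0,0],"turn":[0,-0.185,0],"fingers":1},
    {"dp":[0.01,-0.1,0],"turn":[0,0,0],"fingers":1},
    {"dp":[0.01,-0.1,0],"turn":[0,0,0],"fingers":1},
    {"dp":[0.01,-0.1,0],"turn":[0,0,0],"fingers":1},
    {"dp":[0.01,-0.1,0],"turn":[0,0,0],"fingers":1},
    {"dp":[0.01,-0.1,0],"turn":[0,0,0],"fingers":1},
    {"dp":[0,-0.1,0],"turn":[0,0,0],"fingers":1},
    {"dp":[0,0,0],"turn":[0,0,-0.227],"fingers":1},
    {"dp":[0,0,0],"turn":[0,0,-0.227],"fingers":1},
    {"dp":[0,0,0],"turn":[0,0,-0.227],"fingers":1},
    {"dp":[0,0,0],"turn":[0,0,-0.227],"fingers":1},
    {"dp":[0,0,0],"turn":[0,0,-0.227],"fingers":1},
    {"dp":[0,0,0],"turn":[0,0,-0.227],"fingers":1},
    {"dp":[0,0,0],"turn":[0,0,-0.227],"fingers":1},
    {"dp":[0,0,0],"turn":[0,0,-0.227],"fingers":1},
    {"dp":[0,0,0],"turn":[0,0,0],"fingers":1},
  ],
)

```text
time_s: 6.98
position: [0.4896, 0.3214, 0.399]
tcp_rot: [-2.375, -2.056, 0.001]
force: [0.3, 0.3, -0.4]
finger_gap: 0.0855
gripper_force: 0.0
```

```bash
python3 - <<'E'
from h import *
print(sense()['joint_pos'].round(2))
plan([.538,.377,.15],toolR(81.8))
E
```

```text
[0.45 0.18 1.06 0.   1.91 0.59]
t 7.0 pos [0.4896 0.3214 0.399 ] dp [0.1033 0.0668 0.415 ] rows>= 5.0 turn [-0.0005  0.0002 -0.0005] rows>= 1.0 dp after turn [0.1032 0.0667 0.415 ]
```

jog_arm(
  moves=[
    {"dp":[0.02,0.013,0.083],"turn":[0,0,0],"fingers":1},
    {"dp":[0.02,0.013,0.083],"turn":[0,0,0],"fingers":1},
    {"dp":[0.02,0.013,0.083],"turn":[0,0,0],"fingers":1},
    {"dp":[0.02,0.013,0.083],"turn":[0,0,0],"fingers":1},
    {"dp":[0.023,0.015,0.083],"turn":[0,0,0],"fingers":1},
    {"dp":[0,0,0],"turn":[0,0,0],"fingers":1},
    {"dp":[0,0,0],"turn":[0,0,0],"fingers":1},
  ],
)

```text
time_s: 7.85
position: [0.5384, 0.3768, 0.1523]
tcp_rot: [2.376, 2.055, 0.003]
force: [-0.2, -0.4, 1.1]
finger_gap: 0.0856
gripper_force: 0.0
```

```bash
cat >> h.py <<'E'
def look(l):
    s=sense();im=snapshot('wrist');KW=cam('wrist',s);o=[]
    for d in outline_of(l,'wrist')[:2]:
        m,a,b,t=rect(KW,d['mask'],.009); print(l,round(d['score'],2),m.round(4),round(a),round(b),round(t,1),np.round(d['extent'])); o.append((m,t))
    return im,o
E
python3 - <<'E'
from h import *
im,o=look('phone_gold')
m,t=o[0]; plan([m[0],m[1],.018],toolR(t%180))
E
```

```text
phone_gold 0.7 [0.5379 0.3778] 146 69 80.8 [277. 187.  91. 178.]
t 8.0 pos [0.5386 0.3769 0.153 ] dp [ 0.0008 -0.0019  0.225 ] rows>= 3.0 turn [ 0.0034 -0.0026  0.0205] rows>= 1.0 dp after turn [ 0.0013 -0.0014  0.225 ]
```

jog_arm(
  moves=[
    {"dp":[0.001,-0.001,0.07],"turn":[0,0,0.02],"fingers":1},
    {"dp":[0,0,0.07],"turn":[0,0,0],"fingers":1},
    {"dp":[0,0,0.055],"turn":[0,0,0],"fingers":1},
    {"dp":[0,0,0.015],"turn":[0,0,0],"fingers":1},
    {"dp":[0,0,0.014],"turn":[0,0,0],"fingers":1},
    {"dp":[0,0,0],"turn":[0,0,0],"fingers":1},
    {"dp":[0,0,0],"turn":[0,0,0],"fingers":1},
  ],
)

```text
time_s: 8.82
position: [0.5381, 0.3777, 0.0171]
tcp_rot: [2.39, 2.038, 0.003]
force: [-0.4, -0.8, -0.3]
finger_gap: 0.0854
gripper_force: 0.0
```

jog_arm(
  moves=[
    {"dp":[0,0,0],"turn":[0,0,0],"fingers":0.72},
    {"dp":[0,0,0],"turn":[0,0,0],"fingers":0.6},
    {"dp":[0,0,0],"turn":[0,0,0],"fingers":0.6},
    {"dp":[0,0,0],"turn":[0,0,0],"fingers":0.6},
  ],
)

```text
time_s: 9.32
position: [0.5375, 0.3774, 0.0159]
tcp_rot: [-2.39, -2.039, -0.0]
force: [0.4, -0.4, -0.5]
finger_gap: 0.0514
gripper_force: 0.0
```

jog_arm(
  moves=[
    {"dp":[0,0,0],"turn":[0,0,0],"fingers":1},
    {"dp":[0,0,0],"turn":[0,0,0],"fingers":1},
    {"dp":[0,0,0],"turn":[0,0,0],"fingers":1},
    {"dp":[0,0,0.006],"turn":[0,0,0],"fingers":1},
    {"dp":[0,0,0.006],"turn":[0,0,0],"fingers":1},
    {"dp":[0,0,0],"turn":[0,0,0],"fingers":1},
    {"dp":[0,0,0],"turn":[0,0,0],"fingers":0.85},
    {"dp":[0,0,0],"turn":[0,0,0],"fingers":0.7},
    {"dp":[0,0,0],"turn":[0,0,0],"fingers":0.6},
    {"dp":[0,0,0],"turn":[0,0,0],"fingers":0.6},
  ],
)

```text
time_s: 10.58
position: [0.5375, 0.3774, 0.0087]
tcp_rot: [-2.39, -2.039, -0.0]
force: [0.6, 0.2, -0.4]
finger_gap: 0.0511
gripper_force: 0.0
```

```bash
python3 - <<'E'
from h import *
im,o=look('phone_gold')
cv2.imwrite('pics/w3.png',im)
E
```

```text
phone_gold 0.62 [0.5381 0.3782] 144 69 80.8 [279. 256. 174. 302.]
```

View pics/w3.png

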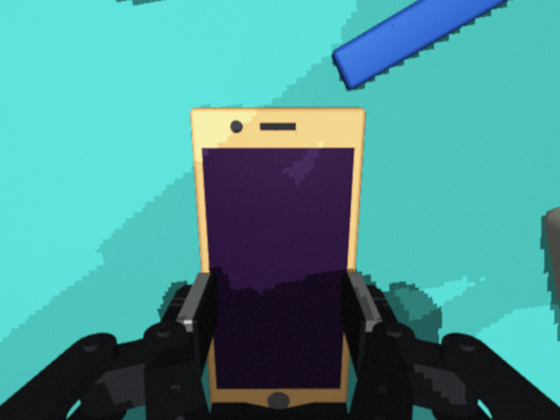

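The gold phone is still in place, with the fingertips at (200,290) and (360,290) hovering over its screen, so the tips are higher than I assumed. I'll feel for the screen to find the tip height.

jog_arm(
  moves=[
    {"dp":[0,0,0.003],"turn":[0,0,0],"fingers":0.6},
    {"dp":[0,0,0.003],"turn":[0,0,0],"fingers":0.6},
    {"dp":[0,0,0],"turn":[0,0,0],"fingers":0.6},
  ],
)

```text
time_s: 11.05
position: [0.5374, 0.3774, 0.0048]
tcp_rot: [-2.39, -2.039, 0.0]
force: [0.5, -0.5, 0.1]
finger_gap: 0.0515
gripper_force: 0.0
```

jog_arm(
  moves=[
    {"dp":[0,0,0.0025],"turn":[0,0,0],"fingers":0.6},
    {"dp":[0,0,0],"turn":[0,0,0],"fingers":0.6},
  ],
)

```text
time_s: 11.3
position: [0.5375, 0.3774, 0.0034]
tcp_rot: [-2.39, -2.039, 0.0]
force: [0.7, 0.3, 0.2]
finger_gap: 0.0514
gripper_force: 0.0
```

jog_arm(
  moves=[
    {"dp":[0,0,0.0025],"turn":[0,0,0],"fingers":0.6},
    {"dp":[0,0,0],"turn":[0,0,0],"fingers":0.6},
  ],
)

```text
time_s: 11.55
position: [0.5374, 0.3774, 0.0019]
tcp_rot: [-2.39, -2.039, 0.0]
force: [-0.6, 0.0, 0.2]
finger_gap: 0.0518
gripper_force: 0.0
```

```bash
python3 - <<'E'
from h import *
s=sense();print(s['position'].round(4),s['force'].round(1),s['effort'].round(1),s['finger_gap'])
im=snapshot('side'); k=cam('side'); print(proj(k,[[.5375,.3774,0],[.5375,.3774,.1]]))
a=snapshot('wrist'); W=cam('wrist',s)
# where tips should be if 14mm ahead of the TCP at gap 51
r=R.from_rotvec(s['tcp_rot'])
for z in (-.02,-.01,0,.014): print(z,proj(W,[r.apply([x,y,z])+s['position'] for x in(-.011,.011) for y in(-.0257,.0257)]).round(0).tolist())
cv2.imwrite('pics/w4.png',np.vstack([cv2.resize(a[200:420,120:440],(480,330)),cv2.resize(im[100:260,180:410],(480,334))]))
E
```

```text
[0.5374 0.3774 0.0019] [-0.6  0.   0.2] [ -0.  -92.8 -49.8   0.   -0.    0. ] 0.051778866212858335
[[237.67456447 196.93412807]
 [236.41997299 174.85627729]]
-0.02 [[212.0, 326.0], [341.0, 326.0], [209.0, 277.0], [344.0, 277.0]]
-0.01 [[216.0, 313.0], [337.0, 313.0], [213.0, 265.0], [340.0, 265.0]]
0 [[220.0, 300.0], [334.0, 300.0], [217.0, 255.0], [336.0, 255.0]]
0.014 [[224.0, 286.0], [330.0, 286.0], [222.0, 243.0], [332.0, 243.0]]
```

View pics/w4.png

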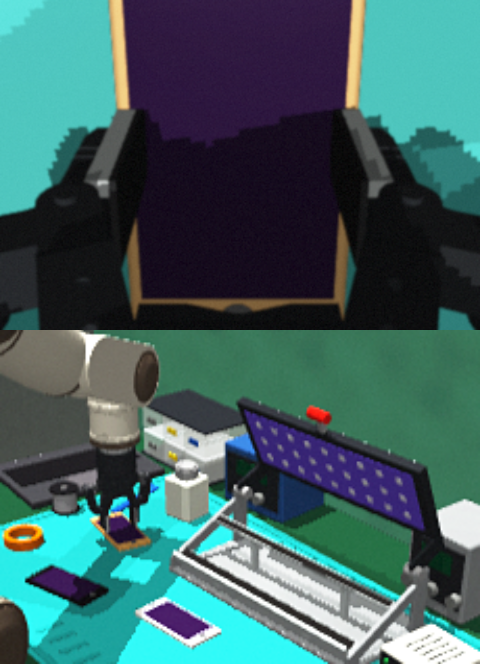

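jog_arm(
  moves=[
    {"dp":[0,0,0.003],"turn":[0,0,0],"fingers":0.6},
    {"dp":[0,0,0],"turn":[0,0,0],"fingers":0.6},
  ],
)

```text
time_s: 11.9
position: [0.5375, 0.3774, 0.0001]
tcp_rot: [-2.39, -2.039, 0.0]
force: [0.3, 0.2, -0.4]
finger_gap: 0.0515
gripper_force: 0.0
```

jog_arm(
  moves=[
    {"dp":[0,0,0.003],"turn":[0,0,0],"fingers":0.6},
    {"dp":[0,0,0],"turn":[0,0,0],"fingers":0.6},
  ],
)

```text
time_s: 12.15
position: [0.5377, 0.3775, -0.0004]
tcp_rot: [2.39, 2.039, 0.001]
force: [-5.8, -3.5, 16.0]
finger_gap: 0.0511
gripper_force: 7.7
```

jog_arm(
  moves=[
    {"dp":[0,0,0.003],"turn":[0,0,0],"fingers":0.6},
    {"dp":[0,0,0],"turn":[0,0,0],"fingers":0.6},
  ],
)

```text
time_s: 12.4
position: [0.5378, 0.3775, -0.0005]
tcp_rot: [2.39, 2.039, 0.002]
force: [-14.5, -10.5, 37.1]
finger_gap: 0.0516
gripper_force: 18.5
```

jog_arm(
  moves=[
    {"dp":[0,0,-0.03],"turn":[0,0,0],"fingers":0.6},
    {"dp":[0,0,0],"turn":[0,0,0],"fingers":1},
    {"dp":[0,0,0],"turn":[0,0,0],"fingers":1},
    {"dp":[0,0,0],"turn":[0,0,0],"fingers":1},
  ],
)

```text
time_s: 12.9
position: [0.5373, 0.3773, 0.0139]
tcp_rot: [-2.39, -2.038, 0.001]
force: [0.1, 0.3, -0.1]
finger_gap: 0.0855
gripper_force: 0.0
```

Down to z = -0.009, then close.

jog_arm(
  moves=[
    {"dp":[0,0,0.02],"turn":[0,0,0],"fingers":1},
    {"dp":[0,0,0.018],"turn":[0,0,0],"fingers":1},
    {"dp":[0,0,0],"turn":[0,0,0],"fingers":1},
    {"dp":[0,0,0],"turn":[0,0,0],"fingers":0.87},
    {"dp":[0,0,0],"turn":[0,0,0],"fingers":0.7},
    {"dp":[0,0,0],"turn":[0,0,0],"fingers":0.7},
    {"dp":[0,0,0],"turn":[0,0,0],"fingers":0.7},
  ],
)

```text
time_s: 13.78
position: [0.5378, 0.3776, -0.007]
tcp_rot: [2.39, 2.039, 0.002]
force: [-3.3, -2.1, 8.2]
finger_gap: 0.0652
gripper_force: 64.4
```

jog_arm(
  moves=[
    {"dp":[0,0,0],"turn":[0,0,0],"fingers":1},
    {"dp":[0,0,0],"turn":[0,0,0],"fingers":1},
    {"dp":[0,0,0.006],"turn":[0,0,0],"fingers":1},
    {"dp":[0,0,0],"turn":[0,0,0],"fingers":1},
  ],
)

```text
time_s: 14.28
position: [0.5373, 0.3773, -0.0122]
tcp_rot: [-2.39, -2.039, 0.001]
force: [0.4, 0.4, 0.5]
finger_gap: 0.0854
gripper_force: 0.0
```

jog_arm(
  moves=[
    {"dp":[0,0,0],"turn":[0,0,0],"fingers":0.87},
    {"dp":[0,0,0],"turn":[0,0,0],"fingers":0.7},
    {"dp":[0,0,0],"turn":[0,0,0],"fingers":0.7},
    {"dp":[0,0,0],"turn":[0,0,0],"fingers":0.7},
  ],
)

```text
time_s: 14.78
position: [0.5377, 0.3776, -0.0111]
tcp_rot: [2.39, 2.039, 0.001]
force: [-1.8, -2.0, 7.3]
finger_gap: 0.0663
gripper_force: 67.5
```

jog_arm(
  moves=[
    {"dp":[0,0,-0.02],"turn":[0,0,0],"fingers":0.65},
    {"dp":[0,0,-0.08],"turn":[0,0,0],"fingers":0.65},
    {"dp":[0,0,-0.1],"turn":[0,0,0],"fingers":0.65},
    {"dp":[0,0,0],"turn":[0,0,0],"fingers":0.65},
  ],
)

```text
time_s: 15.28
position: [0.5394, 0.3785, 0.1143]
tcp_rot: [2.389, 2.038, 0.013]
force: [0.6, -0.3, -1.8]
finger_gap: 0.0658
gripper_force: 67.9
```

```bash
python3 - <<'E'
from h import *
s=sense();a=snapshot('wrist');b=snapshot('side')
cv2.imwrite('pics/w5.png',np.vstack([cv2.resize(a[100:420,120:440],(330,330)),cv2.resize(b[120:220,200:300],(330,330),interpolation=cv2.INTER_CUBIC)]))
E
```

```text
(no output)
```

View pics/w5.png

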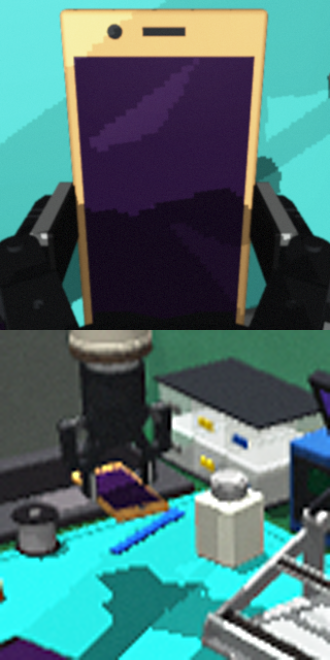

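The gold phone is gripped flat, centred at about (165,170) in the crop. I'll carry it to the left slot.

```bash
cat >> h.py <<'E'
RK=dict(o=np.array([.5488,-.0308,.035]),yaw=3.44)
rr=R.from_euler('z',RK['yaw'],degrees=True)*R.from_euler('y',-25,degrees=True)
def rack(p): return rr.apply(p)+RK['o']
def inrack(p): return rr.inv().apply(np.asarray(p)-RK['o'])
E
python3 - <<'E'
from h import *
plan(rack([.081,.135,.06]),toolR(RK['yaw'],25))
r=toolR(RK['yaw'],25).as_matrix();print(r.round(2)); print(rack([.081,.135,.06]))
E
```

```text
t 15.4 pos [0.5376 0.3775 0.1089] dp [-0.432   0.1552 -0.0247] rows>= 5.0 turn [-0.375   0.4662  1.6927] rows>= 8.0 dp after turn [0.0628 0.4554 0.0023]
[[ 0.9   0.06  0.42]
 [ 0.05 -1.    0.03]
 [ 0.42  0.   -0.91]]
[0.58866681 0.10684014 0.12361055]
```

jog_arm(
  moves=[
    {"dp":[0,0,-0.09],"turn":[0,0,0],"fingers":0.65},
    {"dp":[0,0,-0.09],"turn":[0,0,0],"fingers":0.65},
    {"dp":[-0.05,0,0],"turn":[-0.0469,0.0583,0.2116],"fingers":0.65},
    {"dp":[0,0,0],"turn":[-0.0469,0.0583,0.2116],"fingers":0.65},
    {"dp":[0,0,0],"turn":[-0.0469,0.0583,0.2116],"fingers":0.65},
    {"dp":[0,0,0],"turn":[-0.0469,0.0583,0.2116],"fingers":0.65},
    {"dp":[0,0,0],"turn":[-0.0469,0.0583,0.2116],"fingers":0.65},
    {"dp":[0,0,0],"turn":[-0.0469,0.0583,0.2116],"fingers":0.65},
    {"dp":[0,0,0],"turn":[-0.0469,0.0583,0.2116],"fingers":0.65},
    {"dp":[0,0,0],"turn":[-0.0469,0.0583,0.2116],"fingers":0.65},
    {"dp":[0,0,0],"turn":[0,0,0],"fingers":0.65},
  ],
)

```text
time_s: 16.75
position: [0.5317, 0.348, 0.2145]
tcp_rot: [-3.056, -0.095, -0.672]
force: [-0.5, 0.5, -1.0]
finger_gap: 0.0658
gripper_force: 71.1
```

```bash
python3 - <<'E'
from h import *
plan(rack([.081,.135,.06]),toolR(RK['yaw'],25))
E
```

```text
t 16.8 pos [0.5317 0.348  0.2145] dp [-4.000e-04  4.068e-01  1.675e-01] rows>= 5.0 turn [0.0013 0.0044 0.0033] rows>= 1.0 dp after turn [1.000e-04 4.069e-01 1.671e-01]
```

jog_arm(
  moves=[
    {"dp":[0,0.0814,0],"turn":[0.0013,0.004,0.003],"fingers":0.65},
    {"dp":[0,0.0814,0],"turn":[0,0,0],"fingers":0.65},
    {"dp":[0,0.0814,0],"turn":[0,0,0],"fingers":0.65},
    {"dp":[0,0.0814,0],"turn":[0,0,0],"fingers":0.65},
    {"dp":[0,0.0814,0],"turn":[0,0,0],"fingers":0.65},
    {"dp":[0,0,0.08],"turn":[0,0,0],"fingers":0.65},
    {"dp":[0,0,0.08],"turn":[0,0,0],"fingers":0.65},
    {"dp":[0,0,0.04],"turn":[0,0,0],"fingers":0.65},
    {"dp":[0,0,0],"turn":[0,0,0],"fingers":0.65},
  ],
)

```text
time_s: 17.88
position: [0.5973, 0.1067, 0.1048]
tcp_rot: [-3.053, -0.094, -0.673]
force: [-0.9, -1.0, -0.9]
finger_gap: 0.0659
gripper_force: 71.1
```

```bash
python3 - <<'E'
from h import *
s=sense();print(inrack(s['position']).round(4))
plan(rack([.081,.135,-.009]),toolR(RK['yaw'],25))
a=snapshot('wrist');b=snapshot('side')
cv2.imwrite('pics/w6.png',np.hstack([cv2.resize(a,(400,300)),cv2.resize(b[100:250,200:400],(400,300),interpolation=cv2.INTER_CUBIC)]))
E
```

```text
[0.0809 0.1344 0.0394]
t 17.9 pos [0.5973 0.1067 0.1048] dp [ 0.0004 -0.0009  0.0806] rows>= 1.0 turn [-0.0015  0.0031  0.0016] rows>= 1.0 dp after turn [ 0.0002 -0.001   0.0806]
```

View pics/w6.png

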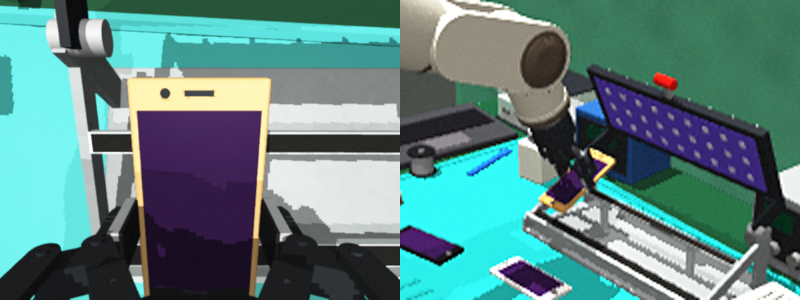

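The gold phone hovers above the left slot, square to the rails, so I lower it.

jog_arm(
  moves=[
    {"dp":[0,0,0.04],"turn":[0,0,0],"fingers":0.65},
    {"dp":[0,0,0.03],"turn":[0,0,0],"fingers":0.65},
    {"dp":[0,0,0.006],"turn":[0,0,0],"fingers":0.65},
    {"dp":[0,0,0.003],"turn":[0,0,0],"fingers":0.65},
    {"dp":[0,0,0],"turn":[0,0,0],"fingers":0.65},
  ],
)

```text
time_s: 18.6
position: [0.6182, 0.1084, 0.065]
tcp_rot: [-3.051, -0.089, -0.681]
force: [-0.8, 0.0, -1.1]
finger_gap: 0.0654
gripper_force: 71.1
```

jog_arm(
  moves=[
    {"dp":[0,0,0.003],"turn":[0,0,0],"fingers":0.65},
    {"dp":[0,0,0],"turn":[0,0,0],"fingers":0.65},
  ],
)

```text
time_s: 18.85
position: [0.6188, 0.1084, 0.0629]
tcp_rot: [-3.051, -0.088, -0.68]
force: [0.2, -1.0, -1.6]
finger_gap: 0.0657
gripper_force: 71.1
```

jog_arm(
  moves=[
    {"dp":[0,0,0.003],"turn":[0,0,0],"fingers":0.65},
    {"dp":[0,0,0],"turn":[0,0,0],"fingers":0.65},
  ],
)

```text
time_s: 19.1
position: [0.6195, 0.1085, 0.061]
tcp_rot: [-3.051, -0.088, -0.68]
force: [-0.2, -0.7, -1.4]
finger_gap: 0.0658
gripper_force: 71.1
```

```bash
python3 - <<'E'
from h import *
s=sense();print(inrack(s['position']).round(4),rr.inv().apply(s['force']).round(1))
E
```

```text
[ 0.0825  0.1348 -0.0098] [-0.8 -0.7 -1.2]
```

jog_arm(
  moves=[
    {"dp":[0,0,0.003],"turn":[0,0,0],"fingers":0.65},
    {"dp":[0,0,0],"turn":[0,0,0],"fingers":0.65},
  ],
)

```text
time_s: 19.35
position: [0.6202, 0.1085, 0.0603]
tcp_rot: [-3.051, -0.089, -0.68]
force: [-16.1, -0.4, 15.0]
finger_gap: 0.0661
gripper_force: 73.5
```

jog_arm(
  moves=[
    {"dp":[0,0,0.003],"turn":[0,0,0],"fingers":0.65},
    {"dp":[0,0,0],"turn":[0,0,0],"fingers":0.65},
  ],
)

```text
time_s: 19.6
position: [0.6203, 0.1085, 0.0601]
tcp_rot: [-3.052, -0.089, -0.68]
force: [-48.7, -5.7, 49.5]
finger_gap: 0.0657
gripper_force: 78.6
```

```bash
python3 - <<'E'
from h import *
s=sense();print(inrack(s['position']).round(4),rr.inv().apply(s['force']).round(1),rr.inv().apply(s['torque']).round(2))
plan(rack([.081,.135,-.009]),toolR(RK['yaw'],25))
E
```

```text
[ 0.0829  0.1348 -0.011 ] [-23.4  -2.7  65.5] [-0.7   4.02 -0.16]
t 19.6 pos [0.6203 0.1085 0.0601] dp [-0.0032 -0.0003 -0.0033] rows>= 1.0 turn [-0.0004 -0.0029 -0.0023] rows>= 1.0 dp after turn [-0.0032 -0.0003 -0.0033]
```

jog_arm(
  moves=[
    {"dp":[0,0,-0.005],"turn":[0,0,0],"fingers":0.65},
    {"dp":[-0.005,0,0],"turn":[0,0,0],"fingers":0.65},
    {"dp":[-0.005,0,0],"turn":[0,0,0],"fingers":0.65},
    {"dp":[0,0,0],"turn":[0,0,0],"fingers":0.65},
  ],
)

```text
time_s: 20.1
position: [0.6141, 0.1081, 0.0576]
tcp_rot: [-3.052, -0.088, -0.679]
force: [0.0, -0.2, -1.6]
finger_gap: 0.0655
gripper_force: 71.1
```

```bash
python3 - <<'E'
from h import *
s=sense();print(inrack(s['position']).round(4),rr.inv().apply(s['force']).round(1),rr.inv().apply(s['torque']).round(2))
E
```

```text
[ 0.0762  0.1348 -0.0106] [-0.7 -0.2 -1.5] [-0.    0.3   0.02]
```

jog_arm(
  moves=[
    {"dp":[-0.003,0,0],"turn":[0,0,0],"fingers":0.65},
    {"dp":[0,0,0],"turn":[0,0,0],"fingers":0.65},
  ],
)

```text
time_s: 20.35
position: [0.6126, 0.1081, 0.0571]
tcp_rot: [-3.051, -0.088, -0.68]
force: [0.7, -0.4, -1.8]
finger_gap: 0.0659
gripper_force: 71.1
```

jog_arm(
  moves=[
    {"dp":[-0.003,0,0],"turn":[0,0,0],"fingers":0.65},
    {"dp":[0,0,0],"turn":[0,0,0],"fingers":0.65},
  ],
)

```text
time_s: 20.6
position: [0.611, 0.108, 0.0564]
tcp_rot: [-3.051, -0.088, -0.68]
force: [-0.2, -0.1, -1.5]
finger_gap: 0.0657
gripper_force: 71.1
```

```bash
python3 - <<'E'
from h import *
s=sense();print(inrack(s['position']).round(4),rr.inv().apply(s['force']).round(1),rr.inv().apply(s['torque']).round(2))
E
```

```text
[ 0.0729  0.1348 -0.0103] [-0.8 -0.1 -1.3] [ 0.01  0.34 -0.03]
```

jog_arm(
  moves=[
    {"dp":[-0.002,0,0],"turn":[0,0,0],"fingers":0.65},
    {"dp":[0,0,0],"turn":[0,0,0],"fingers":0.65},
  ],
)

```text
time_s: 20.85
position: [0.61, 0.1079, 0.056]
tcp_rot: [-3.051, -0.088, -0.68]
force: [0.1, -0.0, -1.2]
finger_gap: 0.0656
gripper_force: 71.1
```

jog_arm(
  moves=[
    {"dp":[-0.002,0,0],"turn":[0,0,0],"fingers":0.65},
    {"dp":[0,0,0],"turn":[0,0,0],"fingers":0.65},
  ],
)

```text
time_s: 21.1
position: [0.6097, 0.1079, 0.0562]
tcp_rot: [-3.051, -0.088, -0.683]
force: [5.1, 0.9, 0.6]
finger_gap: 0.0657
gripper_force: 71.1
```

jog_arm(
  moves=[
    {"dp":[-0.002,0,0],"turn":[0,0,0],"fingers":0.65},
    {"dp":[0,0,0],"turn":[0,0,0],"fingers":0.65},
  ],
)

```text
time_s: 21.35
position: [0.6095, 0.1079, 0.0565]
tcp_rot: [-3.05, -0.088, -0.686]
force: [10.8, 1.5, 2.3]
finger_gap: 0.0658
gripper_force: 71.0
```

```bash
python3 - <<'E'
from h import *
s=sense();print(inrack(s['position']).round(4),rr.inv().apply(s['force']).round(1),rr.inv().apply(s['torque']).round(2))
E
```

```text
[ 0.0716  0.1348 -0.0096] [10.8  0.8 -2.5] [ 0.19 -1.52  0.11]
```

jog_arm(
  moves=[
    {"dp":[0.001,0,0.003],"turn":[0,0,0],"fingers":0.65},
    {"dp":[0,0,0],"turn":[0,0,0],"fingers":1},
    {"dp":[0,0,0],"turn":[0,0,0],"fingers":1},
    {"dp":[0,0,0],"turn":[0,0,0],"fingers":1},
    {"dp":[0,0,-0.06],"turn":[0,0,0],"fingers":1},
    {"dp":[0,0,-0.1],"turn":[0,0,0],"fingers":1},
    {"dp":[0,0,-0.1],"turn":[0,0,0],"fingers":1},
    {"dp":[0,0,-0.1],"turn":[0,0,0],"fingers":1},
    {"dp":[0,0,0],"turn":[0,0,0],"fingers":1},
  ],
)

```text
time_s: 22.48
position: [0.5179, 0.1024, 0.2544]
tcp_rot: [-3.049, -0.089, -0.692]
force: [1.0, 0.7, -0.8]
finger_gap: 0.0855
gripper_force: 0.0
```

```bash
cat >> h.py <<'E'
def lookrack(l,cam_='wrist'):
    "phone corners' mean and extent in the rack frame (top face at z=9 mm)"
    s=sense();im=snapshot(cam_);K,W=cam(cam_,s)
    T=np.eye(4);T[:3,:3]=rr.as_matrix();T[:3,3]=RK['o']
    for d in outline_of(l,cam_)[:1]:
        m,a,b,t=rect((K,W@T),d['mask'],.009); print(l,cam_,round(d['score'],2),'rack',m.round(4),round(a),round(b),round(t,1))
    return im
E
python3 - <<'E'
from h import *
lookrack('phone_gold'); snapshot('top'); KW=cam('top')
for l in ['phone_black','phone_white']:
    for d in outline_of(l,'top')[:2]:
        m,a,b,t=rect(KW,d['mask'],.009); print(l,round(d['score'],2),m.round(4),round(a),round(b),round(t,1))
plan([.3483,.2575,.15],toolR(105))
plan([.3483,.2575,.35],toolR(105))
E
```

```text
phone_gold wrist 0.67 rack [0.0732 0.134 ] 146 68 -0.1
phone_white 0.69 [ 0.435  -0.0175] 63 33 -0.6
phone_white 0.69 [ 0.3924 -0.1781] 143 68 -9.2
t 22.7 pos [0.5175 0.1022 0.2476] dp [-0.3104 -0.2745  0.0352] rows>= 5.0 turn [ 0.4906 -0.4024 -2.2196] rows>= 10.0 dp after turn [ 0.323  -0.2054  0.1627]
t 22.7 pos [0.5175 0.1022 0.2476] dp [-0.1695 -0.275  -0.2669] rows>= 5.0 turn [ 0.4906 -0.4024 -2.2196] rows>= 10.0 dp after turn [ 0.323  -0.2054 -0.1707]
```

jog_arm(
  moves=[
    {"dp":[-0.062,-0.055,0.007],"turn":[0,0,0],"fingers":1},
    {"dp":[-0.062,-0.055,0.007],"turn":[0,0,0],"fingers":1},
    {"dp":[-0.062,-0.055,0.007],"turn":[0,0,0],"fingers":1},
    {"dp":[-0.062,-0.055,0.007],"turn":[0,0,0],"fingers":1},
    {"dp":[-0.062,-0.055,0.007],"turn":[0,0,0],"fingers":1},
    {"dp":[0,0,0],"turn":[0.0491,-0.0402,-0.222],"fingers":1},
    {"dp":[0,0,0],"turn":[0.0491,-0.0402,-0.222],"fingers":1},
    {"dp":[0,0,0],"turn":[0.0491,-0.0402,-0.222],"fingers":1},
    {"dp":[0,0,0],"turn":[0.0491,-0.0402,-0.222],"fingers":1},
    {"dp":[0,0,0],"turn":[0.0491,-0.0402,-0.222],"fingers":1},
    {"dp":[0,0,0],"turn":[0.0491,-0.0402,-0.222],"fingers":1},
    {"dp":[0,0,0],"turn":[0.0491,-0.0402,-0.222],"fingers":1},
    {"dp":[0,0,0],"turn":[0.0491,-0.0402,-0.222],"fingers":1},
    {"dp":[0,0,0],"turn":[0.0491,-0.0402,-0.222],"fingers":1},
    {"dp":[0,0,0],"turn":[0.0491,-0.0402,-0.222],"fingers":1},
    {"dp":[0,0,0],"turn":[0,0,0],"fingers":1},
    {"dp":[0,0,0],"turn":[0,0,0],"fingers":1},
  ],
)

```text
time_s: 24.85
position: [0.3486, 0.2578, 0.1507]
tcp_rot: [1.916, 2.488, 0.002]
force: [-0.6, 1.0, 0.2]
finger_gap: 0.0853
gripper_force: 0.0
```

```bash
python3 - <<'E'
from h import *
im,o=look('phone_black')
m,t=o[0]; plan([m[0],m[1],-.011],toolR(t%180))
E
```

```text
phone_black 0.91 [0.346  0.2577] 146 68 -75.9 [276. 190.  91. 181.]
t 24.9 pos [0.3486 0.2577 0.1512] dp [ 0.001  -0.0051  0.2703] rows>= 3.0 turn [ 0.0033 -0.0002  0.0163] rows>= 1.0 dp after turn [ 0.001  -0.0044  0.2703]
```

jog_arm(
  moves=[
    {"dp":[0.001,-0.0045,0.06],"turn":[0.003,0,0.016],"fingers":1},
    {"dp":[0,0,0.08],"turn":[0,0,0],"fingers":1},
    {"dp":[0,0,0.08],"turn":[0,0,0],"fingers":1},
    {"dp":[0,0,0.035],"turn":[0,0,0],"fingers":1},
    {"dp":[0,0,0.013],"turn":[0,0,0],"fingers":1},
    {"dp":[0,0,0],"turn":[0,0,0],"fingers":1},
    {"dp":[0,0,0],"turn":[0,0,0],"fingers":1},
  ],
)

```text
time_s: 25.82
position: [0.3468, 0.258, -0.0083]
tcp_rot: [1.927, 2.48, 0.002]
force: [-0.3, -0.4, 0.9]
finger_gap: 0.0852
gripper_force: 0.0
```

jog_arm(
  moves=[
    {"dp":[0,0,0],"turn":[0,0,0],"fingers":0.87},
    {"dp":[0,0,0],"turn":[0,0,0],"fingers":0.7},
    {"dp":[0,0,0],"turn":[0,0,0],"fingers":0.65},
    {"dp":[0,0,0],"turn":[0,0,0],"fingers":0.65},
  ],
)

```text
time_s: 26.32
position: [0.3466, 0.2579, -0.0082]
tcp_rot: [1.927, 2.48, 0.001]
force: [-6.3, -4.0, 21.0]
finger_gap: 0.0656
gripper_force: 61.1
```

jog_arm(
  moves=[
    {"dp":[0,0,0],"turn":[0,0,0],"fingers":1},
    {"dp":[0,0,0],"turn":[0,0,0],"fingers":1},
    {"dp":[0,0,0.005],"turn":[0,0,0],"fingers":1},
    {"dp":[0,0,0],"turn":[0,0,0],"fingers":1},
    {"dp":[0,0,0],"turn":[0,0,0],"fingers":0.87},
    {"dp":[0,0,0],"turn":[0,0,0],"fingers":0.7},
    {"dp":[0,0,0],"turn":[0,0,0],"fingers":0.65},
    {"dp":[0,0,0],"turn":[0,0,0],"fingers":0.65},
  ],
)

```text
time_s: 27.32
position: [0.3462, 0.2578, -0.0119]
tcp_rot: [1.927, 2.481, 0.0]
force: [-4.7, -2.3, 11.7]
finger_gap: 0.066
gripper_force: 64.0
```

```bash
python3 - <<'E'
from h import *
im,o=look('phone_black'); plan([.3461,.2578,-.011])
E
```

```text
phone_black 0.73 [0.3443 0.2669] 127 68 -75.7 [280. 260. 198. 309.]
t 27.4 pos [ 0.3462  0.2577 -0.0119] dp [ 0.0002 -0.0002 -0.0015] rows>= 1.0
```

jog_arm(
  moves=[
    {"dp":[0,0,-0.02],"turn":[0,0,0],"fingers":0.65},
    {"dp":[0,0,-0.08],"turn":[0,0,0],"fingers":0.65},
    {"dp":[0,0,-0.1],"turn":[0,0,0],"fingers":0.65},
    {"dp":[0,0,-0.1],"turn":[0,0,0],"fingers":0.65},
    {"dp":[0,0,-0.08],"turn":[0,0,0],"fingers":0.65},
    {"dp":[0,0,0],"turn":[0,0,0],"fingers":0.65},
  ],
)

```text
time_s: 28.18
position: [0.3471, 0.2583, 0.2196]
tcp_rot: [1.926, 2.479, 0.009]
force: [-1.3, -0.6, -2.2]
finger_gap: 0.0659
gripper_force: 68.6
```

```bash
python3 - <<'E'
from h import *
plan(rack([.081,0,.04]),toolR(RK['yaw'],25))
E
```

```text
t 28.2 pos [0.3471 0.2583 0.2196] dp [-0.5679  0.2979  0.1913] rows>= 7.0 turn [-0.4836  0.3954  2.2022] rows>= 10.0 dp after turn [0.2829 0.5011 0.3417]
```

jog_arm(
  moves=[
    {"dp":[0,0,0],"turn":[-0.0484,0.0395,0.2202],"fingers":0.65},
    {"dp":[0,0,0],"turn":[-0.0484,0.0395,0.2202],"fingers":0.65},
    {"dp":[0,0,0],"turn":[-0.0484,0.0395,0.2202],"fingers":0.65},
    {"dp":[0,0,0],"turn":[-0.0484,0.0395,0.2202],"fingers":0.65},
    {"dp":[0,0,0],"turn":[-0.0484,0.0395,0.2202],"fingers":0.65},
    {"dp":[0,0,0],"turn":[-0.0484,0.0395,0.2202],"fingers":0.65},
    {"dp":[0,0,0],"turn":[-0.0484,0.0395,0.2202],"fingers":0.65},
    {"dp":[0,0,0],"turn":[-0.0484,0.0395,0.2202],"fingers":0.65},
    {"dp":[0,0,0],"turn":[-0.0484,0.0395,0.2202],"fingers":0.65},
    {"dp":[0,0,0],"turn":[-0.0484,0.0395,0.2202],"fingers":0.65},
    {"dp":[0.047,0.0835,0],"turn":[0,0,0],"fingers":0.65},
    {"dp":[0.047,0.0835,0],"turn":[0,0,0],"fingers":0.65},
    {"dp":[0.047,0.0835,0],"turn":[0,0,0],"fingers":0.65},
    {"dp":[0.047,0.0835,0],"turn":[0,0,0],"fingers":0.65},
    {"dp":[0.047,0.0835,0],"turn":[0,0,0],"fingers":0.65},
    {"dp":[0.047,0.0835,0],"turn":[0,0,0],"fingers":0.65},
    {"dp":[0,0,0],"turn":[0,0,0],"fingers":0.65},
  ],
)

```text
time_s: 30.3
position: [0.5115, -0.0229, 0.2825]
tcp_rot: [-3.06, -0.085, -0.663]
force: [0.0, 0.2, -2.0]
finger_gap: 0.0662
gripper_force: 68.5
```

```bash
python3 - <<'E'
from h import *
plan(rack([.080,0,.03]),toolR(RK['yaw'],25))
E
```

```text
t 30.3 pos [ 0.5115 -0.0229  0.2825] dp [0.0178 0.0152 0.3497] rows>= 4.0 turn [ 0.0056  0.0119 -0.0046] rows>= 1.0 dp after turn [0.0144 0.0168 0.3498]
```

jog_arm(
  moves=[
    {"dp":[0.0144,0.0165,0.05],"turn":[0.0056,0.012,-0.0046],"fingers":0.65},
    {"dp":[0,0,0.1],"turn":[0,0,0],"fingers":0.65},
    {"dp":[0,0,0.1],"turn":[0,0,0],"fingers":0.65},
    {"dp":[0,0,0.1],"turn":[0,0,0],"fingers":0.65},
    {"dp":[0,0,0],"turn":[0,0,0],"fingers":0.65},
  ],
)

```text
time_s: 30.92
position: [0.6055, -0.0217, 0.0908]
tcp_rot: [-3.052, -0.1, -0.665]
force: [-0.4, -0.0, -0.7]
finger_gap: 0.0657
gripper_force: 68.6
```

```bash
python3 - <<'E'
from h import *
plan(rack([.080,0,-.009]),toolR(RK['yaw'],25)); lookrack('phone_black'); lookrack('phone_gold')
E
```

```text
t 30.9 pos [ 0.6055 -0.0217  0.0908] dp [0.0081 0.0099 0.059 ] rows>= 1.0 turn [-0.0063  0.0093  0.0057] rows>= 1.0 dp after turn [0.0078 0.0095 0.0591]
phone_black wrist 0.84 rack [0.0672 0.0047] 165 88 0.3
phone_gold wrist 0.6 rack [0.0716 0.116 ] 155 55 -12.4
```

jog_arm(
  moves=[
    {"dp":[0.0078,0.0095,0.02],"turn":[-0.006,0.009,0.006],"fingers":0.65},
    {"dp":[0,0,0.02],"turn":[0,0,0],"fingers":0.65},
    {"dp":[0,0,0.017],"turn":[0,0,0],"fingers":0.65},
    {"dp":[0,0,0],"turn":[0,0,0],"fingers":0.65},
    {"dp":[0,0,0],"turn":[0,0,0],"fingers":0.65},
  ],
)

```text
time_s: 31.75
position: [0.627, -0.0278, 0.0679]
tcp_rot: [-3.053, -0.091, -0.691]
force: [0.1, 0.4, -0.7]
finger_gap: 0.0659
gripper_force: 68.7
```

```bash
cat >> h.py <<'E'
def st():
    s=sense();print(round(s['time_s'],1),inrack(s['position']).round(4),rr.inv().apply(s['force']).round(1),rr.inv().apply(s['torque']).round(2))
E
python3 - <<'E'
from h import *
st(); plan(rack([.078,0,-.011]),toolR(RK['yaw'],25))
E
```

```text
31.8 [ 0.0848 -0.0017 -0.0033] [-0.1  0.3 -0.7] [0.01 0.25 0.01]
t 31.8 pos [ 0.627  -0.0278  0.0679] dp [-0.0115 -0.0029  0.0128] rows>= 1.0 turn [ 0.0036 -0.0111 -0.0002] rows>= 1.0 dp after turn [-0.0114 -0.0029  0.0129]
```

jog_arm(
  moves=[
    {"dp":[-0.0114,-0.0029,0.006],"turn":[0.003,-0.01,0],"fingers":0.65},
    {"dp":[0,0,0.004],"turn":[0,0,0],"fingers":0.65},
    {"dp":[0,0,0],"turn":[0,0,0],"fingers":0.65},
    {"dp":[0,0,0],"turn":[0,0,0],"fingers":0.65},
  ],
)

```text
time_s: 32.25
position: [0.6234, -0.0264, 0.0597]
tcp_rot: [-3.053, -0.091, -0.679]
force: [0.1, 0.9, -1.5]
finger_gap: 0.0659
gripper_force: 68.7
```

jog_arm(
  moves=[
    {"dp":[0,0,0.002],"turn":[0,0,0],"fingers":0.65},
    {"dp":[0,0,0],"turn":[0,0,0],"fingers":0.65},
  ],
)

```text
time_s: 32.5
position: [0.6238, -0.0263, 0.0584]
tcp_rot: [-3.053, -0.091, -0.679]
force: [-0.1, -0.1, -1.8]
finger_gap: 0.0662
gripper_force: 68.7
```

```bash
python3 - <<'E'
from h import *
st(); plan(rack([.073,0,-.011]),toolR(RK['yaw'],25))
E
```

```text
32.5 [ 0.078  -0.0001 -0.0106] [-0.9 -0.1 -1.6] [0.02 0.31 0.01]
t 32.5 pos [ 0.6238 -0.0263  0.0584] dp [-0.0084 -0.0001  0.0007] rows>= 1.0 turn [ 0.0006 -0.0013 -0.0003] rows>= 1.0 dp after turn [-0.0084 -0.0001  0.0007]
```

jog_arm(
  moves=[
    {"dp":[-0.004,0,0.001],"turn":[0,0,0],"fingers":0.65},
    {"dp":[-0.0045,0,0],"turn":[0,0,0],"fingers":0.65},
    {"dp":[0,0,0],"turn":[0,0,0],"fingers":0.65},
    {"dp":[-0.002,0,0],"turn":[0,0,0],"fingers":0.65},
    {"dp":[0,0,0],"turn":[0,0,0],"fingers":0.65},
  ],
)

```text
time_s: 33.12
position: [0.6183, -0.0267, 0.0552]
tcp_rot: [-3.053, -0.091, -0.679]
force: [0.3, -0.2, -1.0]
finger_gap: 0.0661
gripper_force: 68.7
```

jog_arm(
  moves=[
    {"dp":[-0.002,0,0],"turn":[0,0,0],"fingers":0.65},
    {"dp":[0,0,0],"turn":[0,0,0],"fingers":0.65},
  ],
)

```text
time_s: 33.38
position: [0.618, -0.0268, 0.0555]
tcp_rot: [-3.053, -0.091, -0.682]
force: [5.0, 1.6, 0.4]
finger_gap: 0.0662
gripper_force: 68.6
```

```bash
python3 - <<'E'
from h import *
st()
E
```

```text
33.4 [ 0.0715 -0.0001 -0.0108] [ 4.8  1.3 -1.8] [ 0.16 -0.6  -0.15]
```

Contact with the lip. Seat the phone, release and retreat.

jog_arm(
  moves=[
    {"dp":[0,0,0.0015],"turn":[0,0,0],"fingers":0.65},
    {"dp":[0,0,0],"turn":[0,0,0],"fingers":1},
    {"dp":[0,0,0],"turn":[0,0,0],"fingers":1},
    {"dp":[0,0,0],"turn":[0,0,0],"fingers":1},
    {"dp":[0,0,-0.06],"turn":[0,0,0],"fingers":1},
    {"dp":[0,0,-0.1],"turn":[0,0,0],"fingers":1},
    {"dp":[0,0,-0.1],"turn":[0,0,0],"fingers":1},
    {"dp":[0,0,-0.1],"turn":[0,0,0],"fingers":1},
    {"dp":[0,0,0],"turn":[0,0,0],"fingers":1},
    {"dp":[0,0,0],"turn":[0,0,0],"fingers":1},
  ],
)

```text
time_s: 34.62
position: [0.5262, -0.0321, 0.2492]
tcp_rot: [-3.053, -0.091, -0.678]
force: [1.0, 1.4, -0.2]
finger_gap: 0.0855
gripper_force: 0.0
```

```bash
python3 - <<'E'
from h import *
lookrack('phone_black');lookrack('phone_gold')
im,o=look('phone_white')
plan([.431,.036,.15],toolR(95))
E
```

```text
phone_black wrist 0.75 rack [ 0.0735 -0.0014] 146 68 -0.2
phone_gold wrist 0.9 rack [0.0735 0.1325] 145 70 0.0
phone_white 0.96 [ 0.4196 -0.1606] 77 24 -8.9 [393. 383.  26.  75.]
phone_white 0.29 [0.7807 0.2708] 101 60 12.4 [278.  35. 547.  71.]
t 34.9 pos [ 0.5264 -0.032   0.2486] dp [-0.2071 -0.1226  0.0849] rows>= 3.0 turn [ 0.4427 -0.4311 -1.9997] rows>= 9.0 dp after turn [ 0.1267 -0.1485  0.1643]
```

jog_arm(
  moves=[
    {"dp":[-0.069,-0.041,0.018],"turn":[0,0,0],"fingers":1},
    {"dp":[-0.069,-0.041,0.018],"turn":[0,0,0],"fingers":1},
    {"dp":[-0.069,-0.041,0.018],"turn":[0,0,0],"fingers":1},
    {"dp":[0,0,0],"turn":[0.0492,-0.0479,-0.2222],"fingers":1},
    {"dp":[0,0,0],"turn":[0.0492,-0.0479,-0.2222],"fingers":1},
    {"dp":[0,0,0],"turn":[0.0492,-0.0479,-0.2222],"fingers":1},
    {"dp":[0,0,0],"turn":[0.0492,-0.0479,-0.2222],"fingers":1},
    {"dp":[0,0,0],"turn":[0.0492,-0.0479,-0.2222],"fingers":1},
    {"dp":[0,0,0],"turn":[0.0492,-0.0479,-0.2222],"fingers":1},
    {"dp":[0,0,0],"turn":[0.0492,-0.0479,-0.2222],"fingers":1},
    {"dp":[0,0,0],"turn":[0.0492,-0.0479,-0.2222],"fingers":1},
    {"dp":[0,0,0],"turn":[0.0492,-0.0479,-0.2222],"fingers":1},
    {"dp":[0,0,0],"turn":[0,0,0],"fingers":1},
    {"dp":[0,0,0],"turn":[0,0,0],"fingers":1},
  ],
)

```text
time_s: 36.67
position: [0.4232, 0.0358, 0.1673]
tcp_rot: [2.126, 2.312, 0.002]
force: [0.6, -0.1, 0.5]
finger_gap: 0.0855
gripper_force: 0.0
```

```bash
python3 - <<'E'
from h import *
im,o=look('phone_white')
cv2.imwrite('pics/w7.png',im)
m,t=o[0]; plan([m[0],m[1],-.011],toolR(t%180))
E
```

```text
phone_white 0.76 [0.4296 0.035 ] 147 69 -84.5 [284. 187.  89. 175.]
phone_white 0.74 [ 0.3912 -0.177 ] 146 73 -8.2 [230. 386. 147.  64.]
t 36.8 pos [0.4232 0.0355 0.1675] dp [-0.0019  0.01    0.2976] rows>= 3.0 turn [ 0.0025  0.0001 -0.016 ] rows>= 1.0 dp after turn [-0.002   0.0106  0.2976]
```

View pics/w7.png

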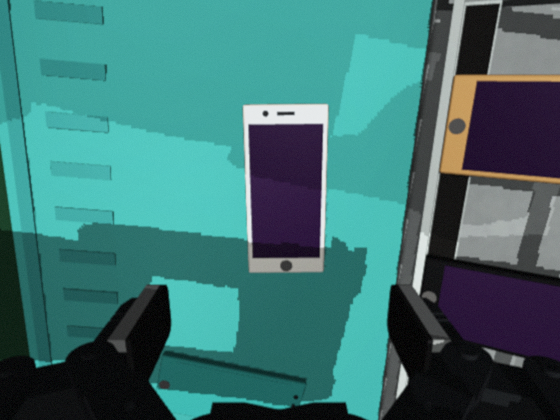

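The real phone_white, with its white frame, is at (285,187). The turquoise look-alike is at (232,378) and stays untouched. Gold and black are both seated at the lip, at (500,130) and (490,310). I'll pick up white.

jog_arm(
  moves=[
    {"dp":[-0.002,0.0105,0.06],"turn":[0.002,0,-0.016],"fingers":1},
    {"dp":[0,0,0.09],"turn":[0,0,0],"fingers":1},
    {"dp":[0,0,0.09],"turn":[0,0,0],"fingers":1},
    {"dp":[0,0,0.04],"turn":[0,0,0],"fingers":1},
    {"dp":[0,0,0.01],"turn":[0,0,0],"fingers":1},
    {"dp":[0,0,0],"turn":[0,0,0],"fingers":1},
    {"dp":[0,0,0],"turn":[0,0,0],"fingers":1},
  ],
)

```text
time_s: 37.65
position: [0.4305, 0.0348, -0.0052]
tcp_rot: [2.107, 2.328, 0.001]
force: [0.0, -0.1, -0.9]
finger_gap: 0.0857
gripper_force: 0.0
```

```bash
python3 - <<'E'
from h import *
im,o=look('phone_white'); plan([.4296,.035,-.0115],toolR(95.5))
E
```

```text
phone_white 0.81 [0.4294 0.0408] 134 68 -84.6 [278. 261. 195. 308.]
t 37.8 pos [ 0.4303  0.0349 -0.0055] dp [ 0.0003 -0.0012  0.0101] rows>= 1.0 turn [0.0019 0.0011 0.0045] rows>= 1.0 dp after turn [ 0.0003 -0.0012  0.0101]
```

jog_arm(
  moves=[
    {"dp":[0,-0.001,0.01],"turn":[0,0,0],"fingers":1},
    {"dp":[0,0,0],"turn":[0,0,0],"fingers":1},
    {"dp":[0,0,0],"turn":[0,0,0],"fingers":0.87},
    {"dp":[0,0,0],"turn":[0,0,0],"fingers":0.7},
    {"dp":[0,0,0],"turn":[0,0,0],"fingers":0.65},
    {"dp":[0,0,0],"turn":[0,0,0],"fingers":0.65},
  ],
)

```text
time_s: 38.5
position: [0.4293, 0.0349, -0.0118]
tcp_rot: [2.108, 2.329, -0.001]
force: [-5.3, 1.2, 13.0]
finger_gap: 0.0663
gripper_force: 64.0
```

jog_arm(
  moves=[
    {"dp":[0,0,-0.02],"turn":[0,0,0],"fingers":0.65},
    {"dp":[0,0,-0.08],"turn":[0,0,0],"fingers":0.65},
    {"dp":[0,0,-0.1],"turn":[0,0,0],"fingers":0.65},
    {"dp":[0,0,-0.1],"turn":[0,0,0],"fingers":0.65},
    {"dp":[0,0,-0.08],"turn":[0,0,0],"fingers":0.65},
    {"dp":[0,0,0],"turn":[0,0,0],"fingers":0.65},
    {"dp":[0,0,0],"turn":[0,0,0],"fingers":0.65},
  ],
)

```text
time_s: 39.38
position: [0.4288, 0.0351, 0.215]
tcp_rot: [-2.108, -2.329, 0.001]
force: [-0.3, -0.2, -2.9]
finger_gap: 0.0662
gripper_force: 68.9
```

```bash
python3 - <<'E'
from h import *
plan(rack([.080,-.135,.03]),toolR(RK['yaw'],25))
E
```

```text
t 39.4 pos [0.4288 0.0351 0.215 ] dp [-0.3578  0.2789  0.1983] rows>= 5.0 turn [-0.4471  0.4306  2.015 ] rows>= 9.0 dp after turn [0.1815 0.3466 0.3035]
```

jog_arm(
  moves=[
    {"dp":[0,0,0],"turn":[-0.0497,0.0478,0.2239],"fingers":0.65},
    {"dp":[0,0,0],"turn":[-0.0497,0.0478,0.2239],"fingers":0.65},
    {"dp":[0,0,0],"turn":[-0.0497,0.0478,0.2239],"fingers":0.65},
    {"dp":[0,0,0],"turn":[-0.0497,0.0478,0.2239],"fingers":0.65},
    {"dp":[0,0,0],"turn":[-0.0497,0.0478,0.2239],"fingers":0.65},
    {"dp":[0,0,0],"turn":[-0.0497,0.0478,0.2239],"fingers":0.65},
    {"dp":[0,0,0],"turn":[-0.0497,0.0478,0.2239],"fingers":0.65},
    {"dp":[0,0,0],"turn":[-0.0497,0.0478,0.2239],"fingers":0.65},
    {"dp":[0,0,0],"turn":[-0.0497,0.0478,0.2239],"fingers":0.65},
    {"dp":[0.045,0.086,0],"turn":[0,0,0],"fingers":0.65},
    {"dp":[0.045,0.086,0],"turn":[0,0,0],"fingers":0.65},
    {"dp":[0.045,0.087,0],"turn":[0,0,0],"fingers":0.65},
    {"dp":[0.045,0.087,0],"turn":[0,0,0],"fingers":0.65},
    {"dp":[0,0,0.08],"turn":[0,0,0],"fingers":0.65},
    {"dp":[0,0,0.08],"turn":[0,0,0],"fingers":0.65},
    {"dp":[0,0,0.08],"turn":[0,0,0],"fingers":0.65},
    {"dp":[0,0,0],"turn":[0,0,0],"fingers":0.65},
    {"dp":[0,0,0],"turn":[0,0,0],"fingers":0.65},
  ],
)

```text
time_s: 41.62
position: [0.5998, -0.1627, 0.131]
tcp_rot: [-3.053, -0.091, -0.677]
force: [0.3, -0.7, -1.7]
finger_gap: 0.066
gripper_force: 68.8
```

```bash
python3 - <<'E'
from h import *
st();plan(rack([.079,-.135,-.008]),toolR(RK['yaw'],25))
E
```

```text
41.6 [ 0.0795 -0.1347  0.0689] [-0.4 -0.8 -1.6] [-0.01  0.34 -0.03]
t 41.6 pos [ 0.5998 -0.1627  0.131 ] dp [-0.0009  0.0004  0.1281] rows>= 2.0 turn [ 0.0001  0.     -0.0002] rows>= 1.0 dp after turn [-0.0009  0.0004  0.1281]
```

jog_arm(
  moves=[
    {"dp":[0,0,0.05],"turn":[0,0,0],"fingers":0.65},
    {"dp":[0,0,0.05],"turn":[0,0,0],"fingers":0.65},
    {"dp":[0,0,0.02],"turn":[0,0,0],"fingers":0.65},
    {"dp":[0,0,0.006],"turn":[0,0,0],"fingers":0.65},
    {"dp":[0,0,0],"turn":[0,0,0],"fingers":0.65},
    {"dp":[0,0,0],"turn":[0,0,0],"fingers":0.65},
  ],
)

```text
time_s: 42.38
position: [0.6322, -0.1611, 0.0635]
tcp_rot: [-3.054, -0.092, -0.68]
force: [0.1, 0.6, -2.0]
finger_gap: 0.066
gripper_force: 68.8
```

```bash
python3 - <<'E'
from h import *
st();plan(rack([.073,-.135,-.0112]),toolR(RK['yaw'],25))
E
```

```text
42.4 [ 0.0804 -0.1351 -0.006 ] [-0.7  0.6 -1.8] [0.05 0.35 0.01]
t 42.4 pos [ 0.6322 -0.1611  0.0635] dp [-0.0123 -0.0002  0.0086] rows>= 1.0 turn [ 0.0014 -0.0022  0.0002] rows>= 1.0 dp after turn [-0.0123 -0.0002  0.0086]
```

jog_arm(
  moves=[
    {"dp":[0,0,0.004],"turn":[0.001,-0.002,0],"fingers":0.65},
    {"dp":[0,0,0.004],"turn":[0,0,0],"fingers":0.65},
    {"dp":[0,0,0],"turn":[0,0,0],"fingers":0.65},
    {"dp":[-0.006,0,0],"turn":[0,0,0],"fingers":0.65},
    {"dp":[-0.006,0,0],"turn":[0,0,0],"fingers":0.65},
    {"dp":[0,0,0],"turn":[0,0,0],"fingers":0.65},
  ],
)

```text
time_s: 43.12
position: [0.6279, -0.1614, 0.0557]
tcp_rot: [-3.053, -0.092, -0.677]
force: [-2.4, -0.0, 5.4]
finger_gap: 0.0659
gripper_force: 69.8
```

```bash
python3 - <<'E'
from h import *
st()
E
```

```text
43.1 [ 0.0732 -0.1352 -0.0113] [0.1 0.1 5.9] [ 0.1   0.23 -0.04]
```

jog_arm(
  moves=[
    {"dp":[-0.002,0,0],"turn":[0,0,0],"fingers":0.65},
    {"dp":[0,0,0],"turn":[0,0,0],"fingers":0.65},
  ],
)

```text
time_s: 43.38
position: [0.627, -0.1615, 0.0553]
tcp_rot: [-3.053, -0.091, -0.678]
force: [-0.7, 0.6, 5.9]
finger_gap: 0.0661
gripper_force: 69.6
```

jog_arm(
  moves=[
    {"dp":[-0.002,0,0],"turn":[0,0,0],"fingers":0.65},
    {"dp":[0,0,0],"turn":[0,0,0],"fingers":0.65},
  ],
)

```text
time_s: 43.62
position: [0.6265, -0.1615, 0.0551]
tcp_rot: [-3.053, -0.092, -0.68]
force: [8.9, 0.8, 2.8]
finger_gap: 0.0658
gripper_force: 69.0
```

```bash
python3 - <<'E'
from h import *
st()
E
```

```text
43.6 [ 0.0717 -0.1352 -0.0112] [ 9.2  0.2 -1.3] [ 0.28 -1.24  0.14]
```

jog_arm(
  moves=[
    {"dp":[0,0,0.001],"turn":[0,0,0],"fingers":0.65},
    {"dp":[0,0,0],"turn":[0,0,0],"fingers":1},
    {"dp":[0,0,0],"turn":[0,0,0],"fingers":1},
    {"dp":[0,0,0],"turn":[0,0,0],"fingers":1},
    {"dp":[0,0,-0.06],"turn":[0,0,0],"fingers":1},
    {"dp":[0,0,-0.1],"turn":[0,0,0],"fingers":1},
    {"dp":[0,0,-0.1],"turn":[0,0,0],"fingers":1},
    {"dp":[0,0,-0.1],"turn":[0,0,0],"fingers":1},
    {"dp":[0,0,-0.1],"turn":[0,0,0],"fingers":1},
    {"dp":[0,0,0],"turn":[0,0,0],"fingers":0},
    {"dp":[0,0,0],"turn":[0,0,0],"fingers":0},
  ],
)

```text
time_s: 45.0
position: [0.5093, -0.1684, 0.3032]
tcp_rot: [-3.053, -0.091, -0.675]
force: [-0.2, 0.5, -0.9]
finger_gap: 0.0516
gripper_force: 0.0
```

```bash
cat >> h.py <<'E'
def grip(a): return np.array([.177-.205*np.cos(a)+.065*np.sin(a),0,.0073+.205*np.sin(a)+.065*np.cos(a)])
def red(im):
    h=cv2.cvtColor(im,cv2.COLOR_BGR2HSV);m=((h[...,0]<8)|(h[...,0]>172))&(h[...,1]>140)&(h[...,2]>50)
    n,_,st_,ce=cv2.connectedComponentsWithStats(m.astype(np.uint8)); return [(ce[i],st_[i]) for i in range(1,n) if st_[i,4]>25]
def lamp(names=('side','top')):
    A=np.linspace(-.16,1.8,981)
    for n in names:
        KW=cam(n,sense()); P=proj(KW,rack(np.array([grip(a) for a in A])))
        b=[]
        for c,st_ in red(snapshot(n)):
            d=np.linalg.norm(P-c,axis=1);i=d.argmin();b.append((round(d[i],1),round(A[i],3),c.round(0).tolist(),int(st_[4])))
        print(n,sorted(b)[:2])
E
python3 - <<'E'
from h import *
lookrack('phone_black');lookrack('phone_gold');lookrack('phone_white');lamp()
st();print(grip(1.6)); plan(rack([.0,0,.30])); plan(rack([.295,0,.30]),toolR(RK['yaw'],25))
E
```

```text
phone_black wrist 0.6 rack [ 0.0739 -0.0023] 144 69 0.1
phone_gold wrist 0.84 rack [0.0733 0.1318] 146 72 -0.0
phone_white wrist 0.96 rack [ 0.074  -0.1361] 146 69 -0.8
side [(np.float64(1.0), np.float64(1.578), [332.0, 140.0], 69), (np.float64(85.1), np.float64(-0.16), [367.0, 271.0], 113)]
top [(np.float64(1.1), np.float64(1.608), [295.0, 127.0], 144), (np.float64(106.9), np.float64(0.574), [407.0, 211.0], 65)]
45.4 [ 0.0704 -0.1348  0.2631] [-1.   0.6  0.2] [-0.04  0.17  0.09]
[0.24795819 0.         0.21031462]
t 45.4 pos [ 0.5095 -0.1682  0.3032] dp [-0.1174 -0.2248 -0.0611] rows>= 3.0 
t 45.4 pos [ 0.5095 -0.1682  0.3032] dp [ 0.3743 -0.2248 -0.0618] rows>= 5.0 turn [-0.0012  0.0021 -0.0001] rows>= 1.0 dp after turn [ 0.3744 -0.2247 -0.0615]
```

All three phones are seated in the rack. Next the lamp: I go behind its grip with the fingers shut.

jog_arm(
  moves=[
    {"dp":[0,0,-0.062],"turn":[0,0,0],"fingers":0},
    {"dp":[0.063,-0.0375,0],"turn":[0,0,0],"fingers":0},
    {"dp":[0.063,-0.0375,0],"turn":[0,0,0],"fingers":0},
    {"dp":[0.063,-0.0375,0],"turn":[0,0,0],"fingers":0},
    {"dp":[0.063,-0.0375,0],"turn":[0,0,0],"fingers":0},
    {"dp":[0.063,-0.0375,0],"turn":[0,0,0],"fingers":0},
    {"dp":[0.063,-0.0375,0],"turn":[0,0,0],"fingers":0},
    {"dp":[0,0,0],"turn":[0,0,0],"fingers":0},
    {"dp":[0,0,0],"turn":[0,0,0],"fingers":0},
  ],
)

```text
time_s: 46.52
position: [0.6908, -0.0223, 0.4323]
tcp_rot: [-3.053, -0.092, -0.673]
force: [-0.2, 0.4, -0.1]
finger_gap: -0.0
gripper_force: 0.0
```

```bash
python3 - <<'E'
from h import *
st();print(sense()['finger_gap'],sense()['joint_pos'].round(2)); plan(rack([.295,0,.208]),toolR(RK['yaw'],25));lamp(['side'])
im=snapshot('side');a=snapshot('wrist');cv2.imwrite('pics/w8.png',np.hstack([cv2.resize(a,(400,300)),cv2.resize(im[60:210,230:430],(400,300),interpolation=cv2.INTER_CUBIC)]))
E
```

```text
46.5 [ 0.2968 -0.      0.3   ] [-0.2  0.4 -0.1] [-0.06  0.16 -0.03]
-6.80083576157487e-06 [-0.19  0.11  1.13  0.11  1.48  1.33]
t 46.5 pos [ 0.6908 -0.0223  0.4323] dp [-0.0027  0.      0.1534] rows>= 2.0 turn [-0.0007  0.0027  0.0002] rows>= 1.0 dp after turn [-0.003  -0.      0.1534]
side [(np.float64(1.0), np.float64(1.578), [332.0, 140.0], 67), (np.float64(85.1), np.float64(-0.16), [367.0, 271.0], 113)]
```

View pics/w8.png

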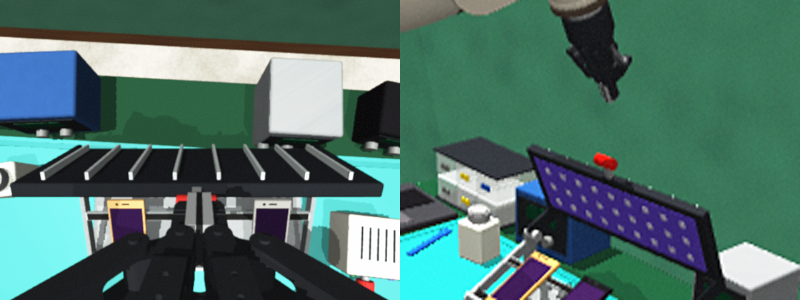

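The fingers are shut above and behind the red grip, at (605,160) in the crop. I'll check the tip height from the side view and then go down.

```bash
python3 - <<'E'
from h import *
s=sense();z=R.from_rotvec(s['tcp_rot']).apply([0,0,1]);k=cam('side')
for t in(-.02,-.01,0,.014):print(t,proj(k,s['position']+t*z).round(1))
E
```

```text
-0.02 [[334.9 105.9]]
-0.01 [[335.7 108.3]]
0 [[336.4 110.8]]
0.014 [[337.4 114.1]]
```

jog_arm(
  moves=[
    {"dp":[0,0,0.08],"turn":[0,0,0],"fingers":0},
    {"dp":[0,0,0.05],"turn":[0,0,0],"fingers":0},
    {"dp":[0,0,0.02],"turn":[0,0,0],"fingers":0},
    {"dp":[0,0,0],"turn":[0,0,0],"fingers":0},
  ],
)

```text
time_s: 47.18
position: [0.7286, -0.0203, 0.3516]
tcp_rot: [-3.053, -0.091, -0.675]
force: [-0.2, -0.4, 2.4]
finger_gap: -0.0001
gripper_force: 0.0
```

```bash
python3 - <<'E'
from h import *
st(); p=inrack(sense()['position'])
for a in np.arange(1.6,.65,-.1):
    q=grip(a)+[.021,0,-.008]; d=(q-p)/.6; print(a.round(2),'tcp',q.round(3),'dp',d[0].round(3),-d[2].round(3)); p=q
E
```

```text
47.2 [ 0.297  -0.0003  0.2109] [ 0.8 -0.4  2.2] [-0.03  0.2   0.  ]
1.6 tcp [0.269 0.    0.202] dp -0.047 0.014
1.5 tcp [0.248 0.    0.208] dp -0.034 -0.01
1.4 tcp [0.227 0.    0.212] dp -0.035 -0.007
1.3 tcp [0.206 0.    0.214] dp -0.036 -0.003
1.2 tcp [0.184 0.    0.214] dp -0.036 0.0
1.1 tcp [0.163 0.    0.211] dp -0.036 0.004
1.0 tcp [0.142 0.    0.207] dp -0.035 0.008
0.9 tcp [0.121 0.    0.2  ] dp -0.034 0.011
0.8 tcp [0.102 0.    0.192] dp -0.033 0.014
0.7 tcp [0.083 0.    0.181] dp -0.031 0.018
```

jog_arm(
  moves=[
    {"dp":[-0.01,0,0.014],"turn":[0,0,0],"fingers":0},
    {"dp":[-0.018,0,0],"turn":[0,0,0],"fingers":0},
    {"dp":[-0.019,0,0],"turn":[0,0,0],"fingers":0},
    {"dp":[-0.017,0,-0.005],"turn":[0,0,0],"fingers":0},
    {"dp":[-0.017,0,-0.005],"turn":[0,0,0],"fingers":0},
    {"dp":[-0.035,0,-0.007],"turn":[0,0,0],"fingers":0},
    {"dp":[0,0,0],"turn":[0,0,0],"fingers":0},
  ],
)

```text
time_s: 48.05
position: [0.6639, -0.0238, 0.3245]
tcp_rot: [-3.053, -0.091, -0.676]
force: [0.5, 1.6, 0.4]
finger_gap: -0.0002
gripper_force: 0.0
```

```bash
python3 - <<'E'
from h import *
st();lamp()
E
```

```text
48.0 [2.269e-01 1.000e-04 2.136e-01] [0.7 1.5 0.1] [ 0.03  0.19 -0.01]
side [(np.float64(0.9), np.float64(1.384), [324.0, 146.0], 66), (np.float64(85.1), np.float64(-0.16), [367.0, 271.0], 113)]
top [(np.float64(106.8), np.float64(0.574), [406.0, 211.0], 68), (np.float64(227.4), np.float64(1.014), [527.0, 173.0], 113)]
```

jog_arm(
  moves=[
    {"dp":[-0.036,0,-0.002],"turn":[0,0,0],"fingers":0},
    {"dp":[-0.036,0,0],"turn":[0,0,0],"fingers":0},
    {"dp":[-0.036,0,0.004],"turn":[0,0,0],"fingers":0},
    {"dp":[0,0,0],"turn":[0,0,0],"fingers":0},
  ],
)

```text
time_s: 48.65
position: [0.6065, -0.0273, 0.295]
tcp_rot: [-3.053, -0.091, -0.674]
force: [-0.4, 0.1, 0.1]
finger_gap: -0.0003
gripper_force: 0.0
```

jog_arm(
  moves=[
    {"dp":[-0.035,0,0.006],"turn":[0,0,0],"fingers":0},
    {"dp":[-0.034,0,0.009],"turn":[0,0,0],"fingers":0},
    {"dp":[0,0,0],"turn":[0,0,0],"fingers":0},
  ],
)

```text
time_s: 49.02
position: [0.5733, -0.0293, 0.2695]
tcp_rot: [-3.053, -0.091, -0.674]
force: [0.4, -0.9, 0.8]
finger_gap: -0.0002
gripper_force: 0.0
```

```bash
python3 - <<'E'
from h import *
st();lamp(['side'])
E
```

```text
49.0 [0.1214 0.     0.2022] [ 0.7 -1.   0.5] [-0.02  0.18  0.  ]
side [(np.float64(1.1), np.float64(0.89), [304.0, 168.0], 79), (np.float64(85.1), np.float64(-0.16), [367.0, 271.0], 113)]
```

jog_arm(
  moves=[
    {"dp":[-0.033,0,0.01],"turn":[0,0,0],"fingers":0},
    {"dp":[-0.015,0,0.006],"turn":[0,0,0],"fingers":0},
    {"dp":[0,0,0],"turn":[0,0,0],"fingers":0},
    {"dp":[0.006,0,-0.01],"turn":[0,0,0],"fingers":0},
    {"dp":[0,0,-0.07],"turn":[0,0,0],"fingers":0},
    {"dp":[0,0,0],"turn":[0,0,0],"fingers":0},
  ],
)

```text
time_s: 49.82
position: [0.5349, -0.0318, 0.298]
tcp_rot: [-3.053, -0.092, -0.683]
force: [-0.2, -0.4, -0.9]
finger_gap: 0.0001
gripper_force: 0.0
```

```bash
python3 - <<'E'
from h import *
st();lamp(['side','top']); p=inrack(sense()['position'])
for a in np.arange(.75,-.05,-.075):
    q=grip(a)+[-.003,0,.010]; d=(q-p)/.6; print(a.round(3),'tcp',q.round(3),'dp',d[0].round(3),-d[2].round(3)); p=q
E
```

```text
49.8 [ 9.860e-02 -2.000e-04  2.443e-01] [-0.6 -0.4 -0.7] [ 0.    0.22 -0.03]
side [(np.float64(1.3), np.float64(0.762), [299.0, 176.0], 72), (np.float64(85.1), np.float64(-0.16), [367.0, 271.0], 113)]
top [(np.float64(106.8), np.float64(0.574), [406.0, 211.0], 68), (np.float64(227.5), np.float64(1.016), [527.0, 173.0], 114)]
0.75 tcp [0.068 0.    0.205] dp -0.048 0.061
0.675 tcp [0.055 0.    0.196] dp -0.023 0.014
0.6 tcp [0.042 0.    0.187] dp -0.022 0.016
0.525 tcp [0.029 0.    0.176] dp -0.021 0.017
0.45 tcp [0.018 0.    0.165] dp -0.019 0.019
0.375 tcp [0.007 0.    0.153] dp -0.018 0.02
0.3 tcp [-0.003  0.     0.14 ] dp -0.016 0.021
0.225 tcp [-0.011  0.     0.126] dp -0.014 0.023
0.15 tcp [-0.019  0.     0.112] dp -0.013 0.024
0.075 tcp [-0.026  0.     0.097] dp -0.011 0.025
0.0 tcp [-0.031  0.     0.082] dp -0.009 0.025
```

jog_arm(
  moves=[
    {"dp":[-0.05,0,0],"turn":[0,0,0],"fingers":0},
    {"dp":[0,0,0.03],"turn":[0,0,0],"fingers":0},
    {"dp":[0,0,0.02],"turn":[0,0,0],"fingers":0},
    {"dp":[0,0,0.011],"turn":[0,0,0],"fingers":0},
    {"dp":[-0.022,0,0.014],"turn":[0,0,0],"fingers":0},
    {"dp":[-0.022,0,0.016],"turn":[0,0,0],"fingers":0},
    {"dp":[-0.021,0,0.017],"turn":[0,0,0],"fingers":0},
    {"dp":[0,0,0],"turn":[0,0,0],"fingers":0},
  ],
)

```text
time_s: 50.92
position: [0.4982, -0.0336, 0.205]
tcp_rot: [-3.053, -0.091, -0.673]
force: [-0.3, -0.9, 0.7]
finger_gap: -0.0002
gripper_force: 0.0
```

```bash
python3 - <<'E'
from h import *
st();lamp(['side','top'])
E
```

```text
50.9 [0.026  0.0002 0.1755] [-0.  -0.9  0.8] [ 0.02  0.23 -0.05]
side [(np.float64(0.7), np.float64(0.764), [301.0, 177.0], 48), (np.float64(85.1), np.float64(-0.16), [367.0, 271.0], 113)]
top [(np.float64(1.3), np.float64(0.756), [298.0, 198.0], 158), (np.float64(106.8), np.float64(0.574), [406.0, 211.0], 68)]
```

jog_arm(
  moves=[
    {"dp":[0,0,-0.085],"turn":[0,0,0],"fingers":0},
    {"dp":[0.073,0,0],"turn":[0,0,0],"fingers":0},
    {"dp":[0,0,0.02],"turn":[0,0,0],"fingers":0},
    {"dp":[0,0,0.008],"turn":[0,0,0],"fingers":0},
    {"dp":[0,0,0],"turn":[0,0,0],"fingers":0},
    {"dp":[0,0,0.006],"turn":[0,0,0],"fingers":0},
    {"dp":[0,0,0],"turn":[0,0,0],"fingers":0},
  ],
)

```text
time_s: 51.9
position: [0.5257, -0.0321, 0.2521]
tcp_rot: [-3.053, -0.091, -0.675]
force: [-0.7, -0.1, -0.1]
finger_gap: -0.0001
gripper_force: 0.0
```

```bash
python3 - <<'E'
from h import *
st()
E
```

```text
51.9 [7.080e-02 1.000e-04 2.066e-01] [-0.7 -0.1  0.2] [ 0.01  0.19 -0.03]
```

jog_arm(
  moves=[
    {"dp":[0,0,0.005],"turn":[0,0,0],"fingers":0},
    {"dp":[0,0,0.005],"turn":[0,0,0],"fingers":0},
    {"dp":[0,0,0],"turn":[0,0,0],"fingers":0},
  ],
)

```text
time_s: 52.28
position: [0.5284, -0.0319, 0.2466]
tcp_rot: [-3.053, -0.092, -0.675]
force: [0.6, -0.0, -0.6]
finger_gap: -0.0001
gripper_force: 0.0
```

jog_arm(
  moves=[
    {"dp":[0,0,0.005],"turn":[0,0,0],"fingers":0},
    {"dp":[0,0,0.005],"turn":[0,0,0],"fingers":0},
    {"dp":[0,0,0],"turn":[0,0,0],"fingers":0},
  ],
)

```text
time_s: 52.65
position: [0.5286, -0.032, 0.2443]
tcp_rot: [-3.056, -0.094, -0.673]
force: [-73.0, -1.0, 54.1]
finger_gap: -0.0002
gripper_force: 39.8
```

```bash
python3 - <<'E'
from h import *
st();lamp()
E
```

```text
52.6 [0.0701 0.     0.1982] [-43.3   3.4  79.9] [ 0.45  7.65 -0.02]
side [(np.float64(0.2), np.float64(0.744), [300.0, 177.0], 48), (np.float64(85.1), np.float64(-0.16), [367.0, 271.0], 112)]
top [(np.float64(6.6), np.float64(0.766), [293.0, 198.0], 53), (np.float64(106.8), np.float64(0.572), [406.0, 211.0], 67)]
```

Too much force there: pushing straight down acts along the radius. I'll back off and follow the arc instead.

jog_arm(
  moves=[
    {"dp":[0,0,-0.005],"turn":[0,0,0],"fingers":0},
    {"dp":[0,0,0],"turn":[0,0,0],"fingers":0},
  ],
)

```text
time_s: 53.0
position: [0.5289, -0.0319, 0.2453]
tcp_rot: [-3.054, -0.092, -0.675]
force: [-27.0, 0.1, 19.1]
finger_gap: 0.0
gripper_force: 14.5
```

```bash
python3 - <<'E'
from h import *
st();lamp()
p=grip(.744)
for a in np.arange(.70,.2,-.05):
    q=grip(a); d=(q-p)/.6; print(a.round(3),'dp',d[0].round(4),-d[2].round(4)); p=q
E
```

```text
53.0 [7.08e-02 1.00e-04 1.99e-01] [-16.3   1.7  28.7] [0.2  2.81 0.04]
side [(np.float64(0.3), np.float64(0.746), [300.0, 177.0], 46), (np.float64(85.1), np.float64(-0.16), [367.0, 271.0], 113)]
top [(np.float64(6.6), np.float64(0.77), [293.0, 198.0], 52), (np.float64(106.8), np.float64(0.574), [406.0, 211.0], 69)]
0.7 dp -0.0135 0.0081
0.65 dp -0.0149 0.01
0.6 dp -0.0144 0.0107
0.55 dp -0.0138 0.0114
0.5 dp -0.0132 0.0121
0.45 dp -0.0126 0.0127
0.4 dp -0.012 0.0133
0.35 dp -0.0113 0.0139
0.3 dp -0.0106 0.0145
0.25 dp -0.0099 0.015
```

jog_arm(
  moves=[
    {"dp":[-0.0135,0,0.008],"turn":[0,0,0],"fingers":0},
    {"dp":[-0.0145,0,0.0095],"turn":[0,0,0],"fingers":0},
    {"dp":[0,0,0],"turn":[0,0,0],"fingers":0},
  ],
)

```text
time_s: 53.48
position: [0.5168, -0.0326, 0.2274]
tcp_rot: [-3.055, -0.093, -0.67]
force: [-37.4, -2.8, 17.3]
finger_gap: -0.0001
gripper_force: 15.8
```

```bash
python3 - <<'E'
from h import *
st();lamp()
E
```

```text
53.5 [5.220e-02 1.000e-04 1.879e-01] [-26.6  -0.5  31.5] [-0.04  4.81  0.02]
side [(np.float64(0.2), np.float64(0.646), [298.0, 183.0], 47), (np.float64(85.1), np.float64(-0.16), [367.0, 271.0], 113)]
top [(np.float64(4.6), np.float64(0.7), [304.0, 202.0], 34), (np.float64(6.6), np.float64(0.666), [293.0, 204.0], 55)]
```

jog_arm(
  moves=[
    {"dp":[-0.014,0,0.0095],"turn":[0,0,0],"fingers":0},
    {"dp":[-0.0138,0,0.0112],"turn":[0,0,0],"fingers":0},
    {"dp":[-0.0132,0,0.012],"turn":[0,0,0],"fingers":0},
    {"dp":[-0.0126,0,0.0127],"turn":[0,0,0],"fingers":0},
    {"dp":[0,0,0],"turn":[0,0,0],"fingers":0},
  ],
)

```text
time_s: 54.2
position: [0.5004, -0.0335, 0.1887]
tcp_rot: [-3.054, -0.092, -0.673]
force: [0.2, 0.8, 0.0]
finger_gap: 0.0004
gripper_force: 0.0
```

```bash
python3 - <<'E'
from h import *
st();lamp();print(grip(.44))
E
```

```text
54.2 [0.021  0.0002 0.1597] [ 0.2  0.7 -0.1] [-0.02  0.21  0.01]
side [(np.float64(0.1), np.float64(0.438), [293.0, 196.0], 52), (np.float64(85.1), np.float64(-0.16), [367.0, 271.0], 113)]
top [(np.float64(5.8), np.float64(0.442), [294.0, 214.0], 30), (np.float64(106.8), np.float64(0.572), [406.0, 211.0], 67)]
[0.01921197 0.         0.15342645]
```

jog_arm(
  moves=[
    {"dp":[-0.012,0,0.0133],"turn":[0,0,0],"fingers":0},
    {"dp":[-0.0113,0,0.0139],"turn":[0,0,0],"fingers":0},
    {"dp":[-0.0106,0,0.0145],"turn":[0,0,0],"fingers":0},
    {"dp":[-0.0099,0,0.015],"turn":[0,0,0],"fingers":0},
    {"dp":[-0.009,0,0.0155],"turn":[0,0,0],"fingers":0},
    {"dp":[0,0,0],"turn":[0,0,0],"fingers":0},
  ],
)

```text
time_s: 55.05
position: [0.4905, -0.0341, 0.1359]
tcp_rot: [-3.053, -0.091, -0.674]
force: [0.6, -1.2, 0.1]
finger_gap: -0.0
gripper_force: 0.0
```

```bash
python3 - <<'E'
from h import *
st();lamp();p=grip(.2);print(p)
for a in (.15,.1,.05,0):
    q=grip(a); d=(q-p)/.6; print(a,'dp',d[0].round(4),-d[2].round(4),q.round(4)); p=q
E
```

```text
55.0 [-0.0103  0.0002  0.1161] [ 0.5 -1.3 -0.1] [-0.02  0.21 -0.03]
side [(np.float64(0.4), np.float64(0.186), [291.0, 211.0], 49), (np.float64(85.1), np.float64(-0.16), [367.0, 271.0], 113)]
top [(np.float64(106.8), np.float64(0.574), [406.0, 211.0], 68), (np.float64(227.6), np.float64(1.014), [527.0, 173.0], 115)]
[-0.01100014  0.          0.11173154]
0.15 dp -0.0083 0.0159 [-0.016   0.      0.1022]
0.1 dp -0.0075 0.0163 [-0.0205  0.      0.0924]
0.05 dp -0.0067 0.0166 [-0.0245  0.      0.0825]
0 dp -0.0058 0.0169 [-0.028   0.      0.0723]
```

jog_arm(
  moves=[
    {"dp":[-0.008,0,0.0158],"turn":[0,0,0],"fingers":0},
    {"dp":[-0.0075,0,0.0163],"turn":[0,0,0],"fingers":0},
    {"dp":[-0.0067,0,0.0166],"turn":[0,0,0],"fingers":0},
    {"dp":[-0.002,0,0.008],"turn":[0,0,0],"fingers":0},
    {"dp":[0,0,0],"turn":[0,0,0],"fingers":0},
  ],
)

```text
time_s: 55.78
position: [0.4919, -0.034, 0.0992]
tcp_rot: [-3.053, -0.092, -0.674]
force: [-0.9, -0.5, 0.1]
finger_gap: 0.0002
gripper_force: 0.0
```

```bash
python3 - <<'E'
from h import *
st();lamp()
E
```

```text
55.8 [-0.0245  0.0002  0.0823] [-0.7 -0.4  0.5] [-0.02  0.21 -0.  ]
side [(np.float64(0.5), np.float64(0.02), [291.0, 220.0], 50), (np.float64(85.1), np.float64(-0.16), [367.0, 271.0], 113)]
top [(np.float64(106.8), np.float64(0.572), [406.0, 211.0], 67), (np.float64(227.6), np.float64(1.014), [527.0, 173.0], 113)]
```

jog_arm(
  moves=[
    {"dp":[-0.002,0,0.005],"turn":[0,0,0],"fingers":0},
    {"dp":[0,0,0],"turn":[0,0,0],"fingers":0},
    {"dp":[0,0,-0.09],"turn":[0,0,0],"fingers":0},
    {"dp":[0,0,-0.1],"turn":[0,0,0],"fingers":0},
    {"dp":[-0.05,0.05,0],"turn":[0,0,0],"fingers":0},
    {"dp":[-0.04,0.08,0],"turn":[0,0,0],"fingers":0},
    {"dp":[0,0,0],"turn":[0,0,0],"fingers":0},
  ],
)

```text
time_s: 56.75
position: [0.4006, -0.1167, 0.1775]
tcp_rot: [-3.055, -0.082, -0.674]
force: [1.2, -0.2, 1.0]
finger_gap: -0.0002
gripper_force: 0.0
```

```bash
python3 - <<'E'
from h import *
st();lamp(['side','top','wrist'])
im=snapshot('side');a=snapshot('wrist');cv2.imwrite('pics/w9.png',np.hstack([cv2.resize(a,(400,300)),cv2.resize(im[150:300,220:420],(400,300),interpolation=cv2.INTER_CUBIC)]))
E
```

```text
56.8 [-0.0785 -0.0768  0.1938] [ 1.4 -0.3  0.4] [-0.    0.17 -0.04]
side [(np.float64(0.9), np.float64(0.022), [290.0, 220.0], 68), (np.float64(85.1), np.float64(-0.16), [367.0, 271.0], 112)]
top [(np.float64(0.7), np.float64(-0.07), [297.0, 223.0], 67), (np.float64(106.8), np.float64(0.574), [406.0, 211.0], 68)]
wrist [(np.float64(1.9), np.float64(0.042), [167.0, 138.0], 1575)]
```

View pics/w9.png

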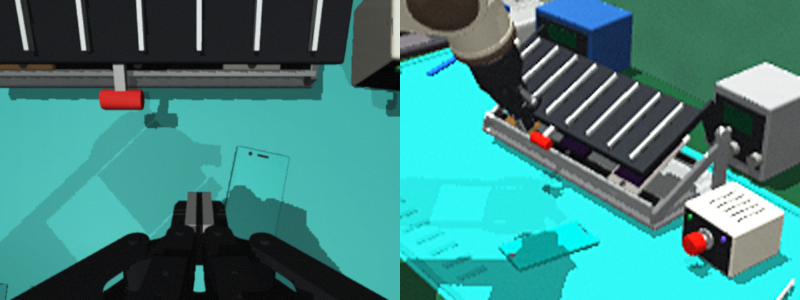

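The hood is down close to parallel, with its grip at (122,99) in the wrist half. I'll refine the angle by fitting the grip's silhouette.

```bash
cat >> h.py <<'E'
def lampfit(n):
    s=sense();im=snapshot(n);KW=cam(n,s);t=np.linspace(0,2*np.pi,24)
    h=im[...,2].astype(int)-np.maximum(im[...,0],im[...,1]);m=(h>30)
    P0=proj(KW,rack(grip(.3)))[0]
    nn,lab,st_,ce=cv2.connectedComponentsWithStats(m.astype(np.uint8))
    best=None
    for i in range(1,nn):
        if st_[i,4]<25: continue
        for a in np.arange(-.16,1.8,.004):
            g=grip(a);C=np.array([g+[.01*np.cos(u),y,.01*np.sin(u)] for u in t for y in(-.02,.02)])
            q=proj(KW,rack(C));e=np.abs(np.r_[q.min(0)-st_[i,:2],q.max(0)-(st_[i,:2]+st_[i,2:4])+0]).tolist()
            c=e[1]+e[3]+.3*(e[0]+e[2])
            if best is None or c<best[0]: best=(c,a,np.round(np.r_[q.min(0)-st_[i,:2],q.max(0)-(st_[i,:2]+st_[i,2:4])],1))
    print(n,best)
E
python3 - <<'E'
from h import *
lampfit('wrist');lampfit('side');lampfit('top')
E
```

```text
wrist (2.16255295271458, np.float64(0.02400000000000016), array([-0.1, -1.1,  2.5,  0.3]))
side (0.3322569599525195, np.float64(0.020000000000000157), array([ 0.2,  0.1,  0.4, -0.1]))
top (1.5041223689462755, np.float64(-0.03199999999999989), array([ 0.6, -0.6,  0.3, -0.6]))
```

```bash
python3 - <<'E'
from h import *
plan([.46,-.357,.20],toolR(-2.8,25))
E
```

```text
t 57.1 pos [ 0.4022 -0.1125  0.1779] dp [ 0.0798  0.4127 -0.0037] rows>= 5.0 turn [-0.0602  0.0021  0.1281] rows>= 1.0 dp after turn [0.1208 0.4023 0.0157]
```

jog_arm(
  moves=[
    {"dp":[0,0,0],"turn":[-0.06,0.002,0.128],"fingers":0.6},
    {"dp":[0.024,0.08,0.003],"turn":[0,0,0],"fingers":0.6},
    {"dp":[0.024,0.08,0.003],"turn":[0,0,0],"fingers":0.6},
    {"dp":[0.024,0.08,0.003],"turn":[0,0,0],"fingers":0.6},
    {"dp":[0.024,0.08,0.003],"turn":[0,0,0],"fingers":0.6},
    {"dp":[0.024,0.08,0.003],"turn":[0,0,0],"fingers":0.6},
    {"dp":[0,0,0],"turn":[0,0,0],"fingers":0.6},
    {"dp":[0,0,0],"turn":[0,0,0],"fingers":0.6},
  ],
)

```text
time_s: 58.15
position: [0.4588, -0.3557, 0.1996]
tcp_rot: [3.057, -0.077, 0.677]
force: [0.3, 0.7, -0.2]
finger_gap: 0.0512
gripper_force: 0.0
```

```bash
python3 - <<'E'
from h import *
s=sense();a=snapshot('wrist');KW=cam('wrist',s)
for c,b in red(a): print(c,b,toplane(KW,c,.05)[0].round(4))
for d in mark_of('switch_grip','wrist')[:1]: print(d['score'],d['xy'],toplane(KW,d['xy'],.046)[0].round(4))
for d in outline_of('supply','wrist')[:1]: print(d['score'],d['extent'])
cv2.imwrite('pics/w10.png',a); lampfit('side'); plan([.528,-.358,.032],toolR(-2.8,25))
E
```

```text
[277.02980473 190.41007194] [260 176  35  30 973] [ 0.53   -0.3588  0.05  ]
0.65 [276.2, 193.0] [ 0.5286 -0.358   0.046 ]
0.71 [275.5, 112.5, 135.3, 181.4]
side (5.989664456825347, np.float64(0.09600000000000022), array([ 5.9,  0. ,  0.2, -4.2]))
t 58.4 pos [ 0.4588 -0.3557  0.2005] dp [-0.0141 -0.002   0.3032] rows>= 4.0 turn [ 0.001  -0.0004 -0.0009] rows>= 1.0 dp after turn [-0.0141 -0.0017  0.3032]
```

View pics/w10.png

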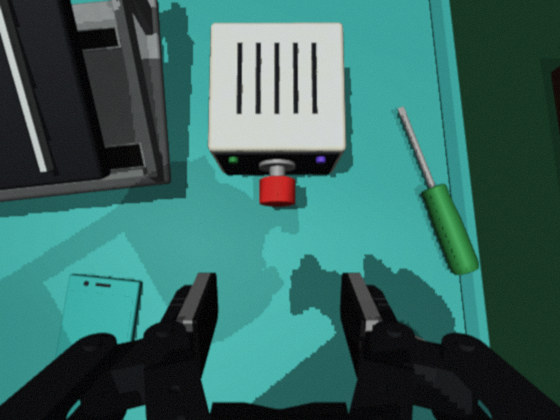

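The red knob is at (277,190), with its axis parallel to the tool. I'll grasp it.

jog_arm(
  moves=[
    {"dp":[-0.003,-0.001,0.06],"turn":[0,0,0],"fingers":0.7},
    {"dp":[0,0,0.08],"turn":[0,0,0],"fingers":0.7},
    {"dp":[0,0,0.08],"turn":[0,0,0],"fingers":0.7},
    {"dp":[0,0,0.06],"turn":[0,0,0],"fingers":0.7},
    {"dp":[0,0,0.026],"turn":[0,0,0],"fingers":0.7},
    {"dp":[0,0,0],"turn":[0,0,0],"fingers":0.7},
    {"dp":[0,0,0],"turn":[0,0,0],"fingers":0.7},
  ],
)

```text
time_s: 59.22
position: [0.5346, -0.3604, 0.0346]
tcp_rot: [3.054, -0.077, 0.679]
force: [0.2, 0.1, 0.2]
finger_gap: 0.0597
gripper_force: 0.0
```

```bash
python3 - <<'E'
from h import *
plan([.5355,-.358,.0315],toolR(-2.8,25)); s=sense();a=snapshot('wrist');KW=cam('wrist',s);print(s['force'])
for c,b in red(a): print(c,b,toplane(KW,c,.05)[0].round(4))
E
```

```text
t 59.2 pos [ 0.5346 -0.3604  0.0346] dp [-0.0011 -0.0041  0.0052] rows>= 1.0 turn [ 0.0027 -0.0017 -0.0017] rows>= 1.0 dp after turn [-0.0011 -0.0041  0.0052]
[0.22249588 0.07880838 0.17299928]
[271.99597765 299.14167598] [ 233  270   78   61 4475] [ 0.5292 -0.3585  0.05  ]
```

jog_arm(
  moves=[
    {"dp":[0,-0.0032,0.003],"turn":[0,0,0],"fingers":0.7},
    {"dp":[0,0,0],"turn":[0,0,0],"fingers":0.45},
    {"dp":[0,0,0],"turn":[0,0,0],"fingers":0.3},
    {"dp":[0,0,0],"turn":[0,0,0],"fingers":0.3},
    {"dp":[0,0,0],"turn":[0,0,0],"fingers":0.3},
  ],
)

```text
time_s: 59.9
position: [0.5352, -0.3579, 0.0318]
tcp_rot: [3.056, -0.077, 0.677]
force: [-6.6, 4.4, 8.5]
finger_gap: 0.0301
gripper_force: 58.3
```

```bash
python3 - <<'E'
from h import *
s=sense();ax=R.from_euler('z',-2.8,degrees=True);p=s['position']
for d in (.01,.02,.03,.031): print(d,(R.from_rotvec(s['tcp_rot']).inv().apply(ax.apply([-d,0,0]))/.6).round(4))
print(p.round(4))
E
```

```text
0.01 [-0.0151  0.     -0.007 ]
0.02 [-0.0302  0.0001 -0.0141]
0.03 [-0.0453  0.0001 -0.0211]
0.031 [-0.0468  0.0001 -0.0218]
[ 0.5352 -0.3579  0.0318]
```

jog_arm(
  moves=[
    {"dp":[-0.0075,0,-0.0035],"turn":[0,0,0],"fingers":0.3},
    {"dp":[-0.0075,0,-0.0035],"turn":[0,0,0],"fingers":0.3},
    {"dp":[-0.0075,0,-0.0035],"turn":[0,0,0],"fingers":0.3},
    {"dp":[-0.0075,0,-0.0035],"turn":[0,0,0],"fingers":0.3},
    {"dp":[-0.0075,0,-0.0035],"turn":[0,0,0],"fingers":0.3},
    {"dp":[-0.0075,0,-0.0035],"turn":[0,0,0],"fingers":0.3},
    {"dp":[0,0,0],"turn":[0,0,0],"fingers":0.3},
  ],
)

```text
time_s: 60.78
position: [0.5055, -0.3565, 0.0318]
tcp_rot: [3.055, -0.078, 0.678]
force: [-0.6, 4.8, 8.6]
finger_gap: 0.0298
gripper_force: 60.4
```

jog_arm(
  moves=[
    {"dp":[-0.002,0,-0.001],"turn":[0,0,0],"fingers":0.3},
    {"dp":[-0.001,0,-0.0005],"turn":[0,0,0],"fingers":0.3},
    {"dp":[0,0,0],"turn":[0,0,0],"fingers":0.3},
  ],
)

```text
time_s: 61.15
position: [0.5049, -0.3564, 0.0321]
tcp_rot: [3.054, -0.078, 0.681]
force: [24.4, 3.1, -4.6]
finger_gap: 0.0297
gripper_force: 60.9
```

```bash
python3 - <<'E'
from h import *
s=sense();print(s['position'].round(4),s['force'].round(1));a=snapshot('wrist');KW=cam('wrist',s)
for c,b in red(a): print(c,b,toplane(KW,c,.05)[0].round(4))
a=snapshot('top')
for c,b in red(a): print(c,b,toplane(cam('top'),c,.052)[0].round(4))
cv2.imwrite('pics/w11.png',cv2.resize(a[100:300,150:450],(600,400)))
E
```

```text
[ 0.5049 -0.3564  0.0321] [24.4  3.1 -4.6]
[278.73920705 300.55286344] [ 240  271   78   61 4540] [ 0.499  -0.3572  0.05  ]
[526.90517241 172.70689655] [517 166  21  14 116] [ 0.6414 -0.7226  0.052 ]
[408.36 220.58] [404 218  10   7  50] [ 0.5004 -0.3588  0.052 ]
[297.32307692 222.69230769] [291 220  13   6  65] [ 0.4973 -0.0339  0.052 ]
[536.1015625 261.125    ] [524 258  24   8 128] [ 0.3784 -0.7227  0.052 ]
```

View pics/w11.png

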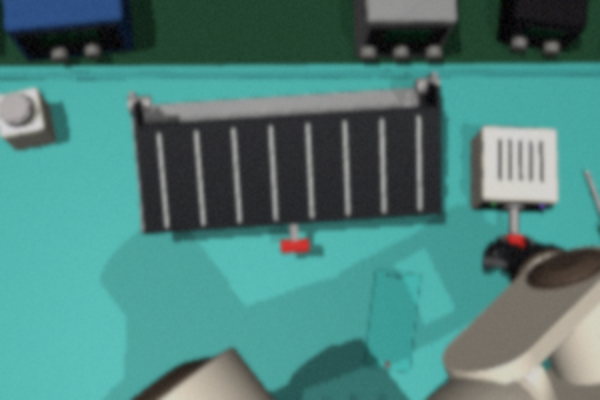

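The knob, at (515,240), has travelled 30 mm to its stop, and the hood lies over the rack. I'll hold for 4.5 s of light.

jog_arm(
  moves=[
    {"dp":[0.001,0,0.0005],"turn":[0,0,0],"fingers":0.3},
    {"dp":[0,0,0],"turn":[0,0,0],"fingers":0.3},
    {"dp":[0,0,0],"turn":[0,0,0],"fingers":0.3},
    {"dp":[0,0,0],"turn":[0,0,0],"fingers":0.3},
    {"dp":[0,0,0],"turn":[0,0,0],"fingers":0.3},
    {"dp":[0,0,0],"turn":[0,0,0],"fingers":0.3},
    {"dp":[0,0,0],"turn":[0,0,0],"fingers":0.3},
    {"dp":[0,0,0],"turn":[0,0,0],"fingers":0.3},
    {"dp":[0,0,0],"turn":[0,0,0],"fingers":0.3},
    {"dp":[0,0,0],"turn":[0,0,0],"fingers":0.3},
    {"dp":[0,0,0],"turn":[0,0,0],"fingers":0.3},
    {"dp":[0,0,0],"turn":[0,0,0],"fingers":0.3},
    {"dp":[0,0,0],"turn":[0,0,0],"fingers":0.3},
    {"dp":[0,0,0],"turn":[0,0,0],"fingers":0.3},
    {"dp":[0,0,0],"turn":[0,0,0],"fingers":0.3},
    {"dp":[0,0,0],"turn":[0,0,0],"fingers":0.3},
    {"dp":[0,0,0],"turn":[0,0,0],"fingers":0.3},
    {"dp":[0,0,0],"turn":[0,0,0],"fingers":0.3},
    {"dp":[0,0,0],"turn":[0,0,0],"fingers":0.3},
    {"dp":[0,0,0],"turn":[0,0,0],"fingers":0.3},
  ],
)

```text
time_s: 63.75
position: [0.505, -0.3565, 0.032]
tcp_rot: [3.055, -0.078, 0.68]
force: [12.6, 2.9, 1.5]
finger_gap: 0.03
gripper_force: 62.0
```

jog_arm(
  moves=[
    {"dp":[0,0,0],"turn":[0,0,0],"fingers":0.3},
    {"dp":[0,0,0],"turn":[0,0,0],"fingers":0.3},
    {"dp":[0,0,0],"turn":[0,0,0],"fingers":0.3},
    {"dp":[0,0,0],"turn":[0,0,0],"fingers":0.3},
    {"dp":[0,0,0],"turn":[0,0,0],"fingers":0.3},
    {"dp":[0,0,0],"turn":[0,0,0],"fingers":0.3},
    {"dp":[0,0,0],"turn":[0,0,0],"fingers":0.3},
    {"dp":[0,0,0],"turn":[0,0,0],"fingers":0.3},
    {"dp":[0,0,0],"turn":[0,0,0],"fingers":0.3},
    {"dp":[0,0,0],"turn":[0,0,0],"fingers":0.3},
    {"dp":[0,0,0],"turn":[0,0,0],"fingers":0.3},
    {"dp":[0,0,0],"turn":[0,0,0],"fingers":0.3},
    {"dp":[0,0,0],"turn":[0,0,0],"fingers":0.3},
    {"dp":[0,0,0],"turn":[0,0,0],"fingers":0.3},
    {"dp":[0,0,0],"turn":[0,0,0],"fingers":0.3},
    {"dp":[0,0,0],"turn":[0,0,0],"fingers":0.3},
  ],
)

```text
time_s: 65.75
position: [0.505, -0.3565, 0.0319]
tcp_rot: [3.055, -0.078, 0.68]
force: [13.0, 2.8, 1.6]
finger_gap: 0.0298
gripper_force: 62.0
```

jog_arm(
  moves=[
    {"dp":[0.0075,0,0.0035],"turn":[0,0,0],"fingers":0.3},
    {"dp":[0.0075,0,0.0035],"turn":[0,0,0],"fingers":0.3},
    {"dp":[0.0075,0,0.0035],"turn":[0,0,0],"fingers":0.3},
    {"dp":[0.0075,0,0.0035],"turn":[0,0,0],"fingers":0.3},
    {"dp":[0.0075,0,0.0035],"turn":[0,0,0],"fingers":0.3},
    {"dp":[0.0075,0,0.0035],"turn":[0,0,0],"fingers":0.3},
    {"dp":[0.002,0,0.001],"turn":[0,0,0],"fingers":0.3},
    {"dp":[0,0,0],"turn":[0,0,0],"fingers":0.3},
    {"dp":[0,0,0],"turn":[0,0,0],"fingers":0.3},
  ],
)

```text
time_s: 66.88
position: [0.5352, -0.3579, 0.0318]
tcp_rot: [3.056, -0.077, 0.677]
force: [-5.5, 6.1, 10.6]
finger_gap: 0.0299
gripper_force: 64.0
```

```bash
python3 - <<'E'
from h import *
s=sense();print(s['position'].round(4),s['force'].round(1));a=snapshot('wrist');KW=cam('wrist',s)
for c,b in red(a): print(c,b,toplane(KW,c,.05)[0].round(4))
E
```

```text
[ 0.5352 -0.3579  0.0318] [-5.5  6.1 10.6]
[278.69869093 301.19125804] [ 240  271   77   62 4507] [ 0.5291 -0.3587  0.05  ]
```

jog_arm(
  moves=[
    {"dp":[0.0015,0,0.0007],"turn":[0,0,0],"fingers":0.3},
    {"dp":[0,0,0],"turn":[0,0,0],"fingers":0.3},
  ],
)

```text
time_s: 67.18
position: [0.5353, -0.3579, 0.0316]
tcp_rot: [3.057, -0.077, 0.675]
force: [-21.6, 7.8, 19.3]
finger_gap: 0.0298
gripper_force: 65.3
```

jog_arm(
  moves=[
    {"dp":[0,0,0],"turn":[0,0,0],"fingers":0.7},
    {"dp":[0,0,0],"turn":[0,0,0],"fingers":0.7},
    {"dp":[0,0,0],"turn":[0,0,0],"fingers":0.7},
    {"dp":[0,0,-0.05],"turn":[0,0,0],"fingers":0.7},
    {"dp":[0,0,-0.1],"turn":[0,0,0],"fingers":0.7},
    {"dp":[0,0,-0.1],"turn":[0,0,0],"fingers":0.7},
    {"dp":[0,0,0],"turn":[0,0,0],"fingers":0},
    {"dp":[0,0,0],"turn":[0,0,0],"fingers":0},
  ],
)

```text
time_s: 68.18
position: [0.473, -0.3549, 0.167]
tcp_rot: [3.055, -0.078, 0.677]
force: [0.2, 0.3, -1.4]
finger_gap: 0.0242
gripper_force: 0.0
```

```bash
python3 - <<'E'
from h import *
s=sense();print(s['position'].round(4),s['force'].round(1));a=snapshot('wrist');KW=cam('wrist',s)
for c,b in red(a): print(c,b,toplane(KW,c,.05)[0].round(4))
lampfit('side');lampfit('top')
for a in np.arange(0,1.75,.1): print(a.round(1),grip(a).round(3)[[0,2]],end=' ')
plan(rack([-.10,0,.10]),toolR(RK['yaw'],25))
E
```

```text
[ 0.473  -0.3549  0.167 ] [ 0.2  0.3 -1.4]
[278.36515913 199.92378559] [ 259  184   40   32 1194] [ 0.5303 -0.3587  0.05  ]
side (5.989664456825347, np.float64(0.09600000000000022), array([ 5.9,  0. ,  0.2, -4.2]))
top (1.0283667601373736, np.float64(-0.10399999999999995), array([ 0.4, -0.9, -0.2,  0. ]))
0.0 [-0.028  0.072] 0.1 [-0.02   0.092] 0.2 [-0.011  0.112] 0.3 [0.   0.13] 0.4 [0.013 0.147] 0.5 [0.028 0.163] 0.6 [0.045 0.177] 0.7 [0.062 0.189] 0.8 [0.081 0.2  ] 0.9 [0.1   0.208] 1.0 [0.121 0.215] 1.1 [0.142 0.219] 1.2 [0.163 0.222] 1.3 [0.185 0.222] 1.4 [0.206 0.22 ] 1.5 [0.227 0.216] 1.6 [0.248 0.21 ] 1.7 [0.268 0.202] t 68.3 pos [ 0.4731 -0.3544  0.1658] dp [-0.1683 -0.5204  0.0743] rows>= 6.0 turn [ 0.0573  0.0017 -0.1286] rows>= 1.0 dp after turn [-0.1152 -0.5308  0.0978]
```

The knob is home again. To raise the lamp I'll grip the red cylinder by its two ends, so that it can pivot in the pads.

```bash
python3 - <<'E'
from h import *
plan(rack([-.028,0,.17]),toolR(RK['yaw'],25))
E
```

```text
t 68.3 pos [ 0.4731 -0.3544  0.1658] dp [-0.0488 -0.5272 -0.0426] rows>= 6.0 turn [ 0.0573  0.0017 -0.1286] rows>= 1.0 dp after turn [ 0.0048 -0.5308 -0.0188]
```

jog_arm(
  moves=[
    {"dp":[0,0,-0.019],"turn":[0.057,0.002,-0.129],"fingers":0.7},
    {"dp":[0,-0.0885,0],"turn":[0,0,0],"fingers":0.7},
    {"dp":[0,-0.0885,0],"turn":[0,0,0],"fingers":0.7},
    {"dp":[0,-0.0885,0],"turn":[0,0,0],"fingers":0.7},
    {"dp":[0,-0.0885,0],"turn":[0,0,0],"fingers":0.7},
    {"dp":[0,-0.0885,0],"turn":[0,0,0],"fingers":0.7},
    {"dp":[0.005,-0.0885,0],"turn":[0,0,0],"fingers":0.7},
    {"dp":[0,0,0],"turn":[0,0,0],"fingers":0.7},
    {"dp":[0,0,0],"turn":[0,0,0],"fingers":0.7},
  ],
)

```text
time_s: 69.45
position: [0.4519, -0.0362, 0.1776]
tcp_rot: [-3.055, -0.094, -0.678]
force: [-0.3, 0.2, -1.0]
finger_gap: 0.0595
gripper_force: 0.0
```

```bash
python3 - <<'E'
from h import *
st();lampfit('wrist'); s=sense();a=snapshot('wrist');KW=cam('wrist',s)
for c,b in red(a): print(c,b,inrack(toplane(KW,c,.088)[0]).round(4))
plan(rack([-.028,0,.061]),toolR(RK['yaw'],25))
E
```

```text
69.5 [-0.0277  0.0004  0.1702] [-0.7  0.2 -0.8] [ 0.01  0.17 -0.03]
wrist (2.3334900982658753, np.float64(0.004000000000000142), array([ 1.2, -1.3,  1.6, -0.2]))
[274.70931759 216.95931759] [ 245  203   60   28 1524] [-0.0287  0.0011  0.0719]
t 69.5 pos [ 0.4519 -0.0374  0.1777] dp [-0.0006 -0.0017  0.1822] rows>= 2.0 turn [ 0.0031 -0.0005 -0.0006] rows>= 1.0 dp after turn [-0.0005 -0.0012  0.1822]
```

jog_arm(
  moves=[
    {"dp":[0,-0.0012,0.08],"turn":[0,0,0],"fingers":0.7},
    {"dp":[0,0,0.06],"turn":[0,0,0],"fingers":0.7},
    {"dp":[0,0,0.04],"turn":[0,0,0],"fingers":0.7},
    {"dp":[0,0,0.006],"turn":[0,0,0],"fingers":0.7},
    {"dp":[0,0,0],"turn":[0,0,0],"fingers":0.7},
    {"dp":[0,0,0],"turn":[0,0,0],"fingers":0.55},
    {"dp":[0,0,0],"turn":[0,0,0],"fingers":0.4},
    {"dp":[0,0,0],"turn":[0,0,0],"fingers":0.4},
    {"dp":[0,0,0],"turn":[0,0,0],"fingers":0.4},
  ],
)

```text
time_s: 70.68
position: [0.4988, -0.0316, 0.0776]
tcp_rot: [-3.052, -0.092, -0.679]
force: [-0.2, 21.3, 1.8]
finger_gap: 0.0385
gripper_force: 65.1
```

```bash
python3 - <<'E'
from h import *
st();p=grip(0)
for a in np.arange(.1,1.75,.1):
    q=grip(a); d=(q-p)/.6; print(a.round(2),'dp',d[0].round(4),-d[2].round(4)); p=q
E
```

```text
70.7 [-0.0273  0.0022  0.0597] [ 1.8 21.2  1.2] [ 2.97 -0.25 -0.35]
0.1 dp 0.0125 -0.0336
0.2 dp 0.0158 -0.0322
0.3 dp 0.0189 -0.0304
0.4 dp 0.0219 -0.0284
0.5 dp 0.0246 -0.026
0.6 dp 0.0271 -0.0235
0.7 dp 0.0293 -0.0206
0.8 dp 0.0312 -0.0176
0.9 dp 0.0328 -0.0144
1.0 dp 0.0341 -0.0111
1.1 dp 0.035 -0.0076
1.2 dp 0.0356 -0.0041
1.3 dp 0.0358 -0.0005
1.4 dp 0.0357 0.0031
1.5 dp 0.0352 0.0066
1.6 dp 0.0344 0.0101
1.7 dp 0.0332 0.0135
```

jog_arm(
  moves=[
    {"dp":[0,-0.0018,0],"turn":[0,0,0],"fingers":0.4},
    {"dp":[0.0125,0,-0.0336],"turn":[0,0,0],"fingers":0.4},
    {"dp":[0.0158,0,-0.0322],"turn":[0,0,0],"fingers":0.4},
    {"dp":[0.0189,0,-0.0304],"turn":[0,0,0],"fingers":0.4},
    {"dp":[0.0219,0,-0.0284],"turn":[0,0,0],"fingers":0.4},
    {"dp":[0,0,0],"turn":[0,0,0],"fingers":0.4},
  ],
)

```text
time_s: 71.42
position: [0.5053, -0.031, 0.1644]
tcp_rot: [-3.054, -0.093, -0.683]
force: [5.4, 6.1, -2.3]
finger_gap: 0.0383
gripper_force: 64.6
```

```bash
python3 - <<'E'
from h import *
st();print(grip(.4));lamp()
E
```

```text
71.4 [0.0153 0.0024 0.1356] [ 4.2  5.8 -4.5] [ 0.9  -0.03 -0.1 ]
[0.01349469 0.         0.14699972]
side [(np.float64(3.2), np.float64(0.404), [290.0, 197.0], 45), (np.float64(85.1), np.float64(-0.16), [367.0, 271.0], 113)]
top [(np.float64(0.9), np.float64(0.43), [299.0, 214.0], 62), (np.float64(106.8), np.float64(0.574), [406.0, 211.0], 68)]
```

Working well (about 0.4 rad). I'll carry on along the arc.

jog_arm(
  moves=[
    {"dp":[0.0246,0,-0.026],"turn":[0,0,0],"fingers":0.4},
    {"dp":[0.0271,0,-0.0235],"turn":[0,0,0],"fingers":0.4},
    {"dp":[0.0293,0,-0.0206],"turn":[0,0,0],"fingers":0.4},
    {"dp":[0.0312,0,-0.0176],"turn":[0,0,0],"fingers":0.4},
    {"dp":[0.0328,0,-0.0144],"turn":[0,0,0],"fingers":0.4},
    {"dp":[0,0,0],"turn":[0,0,0],"fingers":0.4},
  ],
)

```text
time_s: 72.28
position: [0.5583, -0.0278, 0.2553]
tcp_rot: [-3.054, -0.093, -0.681]
force: [10.4, 2.9, -9.8]
finger_gap: 0.0375
gripper_force: 67.4
```

```bash
python3 - <<'E'
from h import *
st();print(grip(.9));lamp(['side']);print(sense()['finger_gap'])
E
```

```text
72.3 [0.1018 0.0024 0.1956] [  5.5   2.3 -13.4] [ 0.34 -0.54  0.32]
[0.10048621 0.         0.20828666]
side [(np.float64(1.7), np.float64(0.854), [302.0, 170.0], 67), (np.float64(85.1), np.float64(-0.16), [367.0, 271.0], 113)]
0.03766261713601834
```

jog_arm(
  moves=[
    {"dp":[0.0341,0,-0.01],"turn":[0,0,0],"fingers":0.4},
    {"dp":[0.035,0,-0.007],"turn":[0,0,0],"fingers":0.4},
    {"dp":[0.0356,0,-0.0041],"turn":[0,0,0],"fingers":0.4},
    {"dp":[0.0358,0,-0.0005],"turn":[0,0,0],"fingers":0.4},
    {"dp":[0,0,0],"turn":[0,0,0],"fingers":0.4},
  ],
)

```text
time_s: 72.95
position: [0.6288, -0.0236, 0.3028]
tcp_rot: [-3.054, -0.092, -0.681]
force: [2.2, 3.4, -0.6]
finger_gap: 0.0371
gripper_force: 61.6
```

```bash
python3 - <<'E'
from h import *
st();print(grip(1.3));lamp(['side']);print(sense()['finger_gap'])
E
```

```text
73.0 [0.1859 0.0024 0.2088] [ 2.   3.2 -1.6] [ 0.17  0.07 -0.77]
[0.18479402 0.         0.22221685]
side [(np.float64(1.1), np.float64(1.222), [316.0, 152.0], 68), (np.float64(85.1), np.float64(-0.16), [367.0, 271.0], 112)]
0.03707992803367431
```

The grip is lagging in the pads, so I'll re-centre on it and go on.

jog_arm(
  moves=[
    {"dp":[0,0,0],"turn":[0,0,0],"fingers":0.7},
    {"dp":[0,0,0],"turn":[0,0,0],"fingers":0.7},
    {"dp":[-0.028,-0.001,0.004],"turn":[0,0,0],"fingers":0.7},
    {"dp":[0,0,0],"turn":[0,0,0],"fingers":0.7},
  ],
)

```text
time_s: 73.5
position: [0.6133, -0.0242, 0.2928]
tcp_rot: [-3.055, -0.092, -0.679]
force: [-1.3, -0.8, 0.4]
finger_gap: 0.0599
gripper_force: 0.0
```

```bash
python3 - <<'E'
from h import *
st();lamp(['side','top','wrist']);lampfit('side')
E
```

```text
73.5 [0.1677 0.0027 0.2062] [-1.  -0.7  0.9] [ 0.04  0.2  -0.03]
side [(np.float64(2.2), np.float64(1.208), [315.0, 152.0], 55), (np.float64(85.1), np.float64(-0.16), [367.0, 271.0], 113)]
top [(np.float64(106.8), np.float64(0.572), [406.0, 211.0], 67), (np.float64(227.4), np.float64(1.014), [527.0, 173.0], 118)]
wrist [(np.float64(2.8), np.float64(1.226), [280.0, 301.0], 5258)]
side (1.0222255311275772, np.float64(1.2240000000000013), array([-0.1, -0. ,  2.6,  0.2]))
```

jog_arm(
  moves=[
    {"dp":[0,0,-0.08],"turn":[0,0,0],"fingers":0.7},
    {"dp":[-0.058,0.004,0],"turn":[0,0,0],"fingers":0},
    {"dp":[0,0,0],"turn":[0,0,0],"fingers":0},
    {"dp":[0,0,0],"turn":[0,0,0],"fingers":0},
    {"dp":[0,0,0],"turn":[0,0,0],"fingers":0},
    {"dp":[0,0,0.04],"turn":[0,0,0],"fingers":0},
    {"dp":[0,0,0.037],"turn":[0,0,0],"fingers":0},
    {"dp":[0,0,0],"turn":[0,0,0],"fingers":0},
    {"dp":[0.02,0,0],"turn":[0,0,0],"fingers":0},
    {"dp":[0.034,0,0],"turn":[0,0,0],"fingers":0},
    {"dp":[0.034,0,0.002],"turn":[0,0,0],"fingers":0},
    {"dp":[0,0,0],"turn":[0,0,0],"fingers":0},
  ],
)

```text
time_s: 75.2
position: [0.6314, -0.0255, 0.3023]
tcp_rot: [-3.054, -0.093, -0.682]
force: [-0.7, 0.3, -0.0]
finger_gap: -0.0002
gripper_force: 0.0
```

```bash
python3 - <<'E'
from h import *
st();lamp(['side','top'])
E
```

```text
75.2 [0.188  0.0004 0.2073] [-0.6  0.3  0.2] [ 0.02  0.3  -0.03]
side [(np.float64(0.7), np.float64(1.438), [327.0, 145.0], 46), (np.float64(85.1), np.float64(-0.16), [367.0, 271.0], 113)]
top [(np.float64(0.1), np.float64(1.45), [298.0, 142.0], 80), (np.float64(106.8), np.float64(0.574), [406.0, 211.0], 68)]
```

jog_arm(
  moves=[
    {"dp":[0.03,0,0.006],"turn":[0,0,0],"fingers":0},
    {"dp":[0.03,0,0.008],"turn":[0,0,0],"fingers":0},
    {"dp":[0.025,0,0.009],"turn":[0,0,0],"fingers":0},
    {"dp":[0,0,0],"turn":[0,0,0],"fingers":0},
  ],
)

```text
time_s: 75.8
position: [0.6822, -0.0224, 0.31]
tcp_rot: [-3.055, -0.092, -0.679]
force: [-0.7, -0.1, 0.1]
finger_gap: -0.0001
gripper_force: 0.0
```

```bash
python3 - <<'E'
from h import *
st();lamp(['side','top'])
E
```

```text
75.8 [0.2374 0.0004 0.1928] [-0.6 -0.1  0.4] [ 0.01  0.25 -0.06]
side [(np.float64(0.5), np.float64(1.684), [337.0, 139.0], 41), (np.float64(85.1), np.float64(-0.16), [367.0, 271.0], 112)]
top [(np.float64(106.8), np.float64(0.574), [406.0, 211.0], 68), (np.float64(227.7), np.float64(1.014), [527.0, 173.0], 113)]
```

jog_arm(
  moves=[
    {"dp":[-0.05,0,0],"turn":[0,0,0],"fingers":0},
    {"dp":[-0.09,0,-0.04],"turn":[0,0,0],"fingers":0},
    {"dp":[-0.1,0,-0.01],"turn":[0,0,0],"fingers":0},
    {"dp":[-0.1,0,-0.01],"turn":[0,0,0],"fingers":0},
    {"dp":[-0.03,0,-0.05],"turn":[0,0,0],"fingers":0},
    {"dp":[0,0,0],"turn":[0,0,0],"fingers":0},
    {"dp":[0,0,0],"turn":[0,0,0],"fingers":0},
  ],
)

```text
time_s: 76.78
position: [0.4537, -0.0362, 0.2758]
tcp_rot: [-3.055, -0.092, -0.681]
force: [0.6, 0.6, -1.0]
finger_gap: 0.0001
gripper_force: 0.0
```

```bash
python3 - <<'E'
from h import *
st();lamp(['side','top'])
for l in('phone_gold','phone_black','phone_white'): a=lookrack(l)
cv2.imwrite('pics/w12.png',a)
T=cam('top');im=snapshot('top')
for c,b in red(im): print(c.round(1),toplane(T,c,.052)[0].round(4))
E
```

```text
76.8 [0.0154 0.0003 0.2585] [ 0.2  0.6 -1.2] [ 0.03  0.2  -0.  ]
side [(np.float64(0.9), np.float64(1.644), [335.0, 139.0], 69), (np.float64(85.1), np.float64(-0.16), [367.0, 271.0], 113)]
top [(np.float64(1.4), np.float64(1.666), [295.0, 122.0], 158), (np.float64(106.8), np.float64(0.574), [406.0, 211.0], 68)]
phone_gold wrist 0.69 rack [0.0735 0.1328] 147 71 -0.2
phone_black wrist 0.78 rack [ 0.0734 -0.0016] 147 69 0.1
phone_white wrist 0.87 rack [ 0.0732 -0.1349] 146 70 -0.8
[294.9 122.3] [ 0.8037 -0.0317  0.052 ]
[526.7 172.8] [ 0.6412 -0.7218  0.052 ]
[406.5 210.9] [ 0.5292 -0.3549  0.052 ]
[536.3 261.1] [ 0.3784 -0.7234  0.052 ]
```

View pics/w12.png

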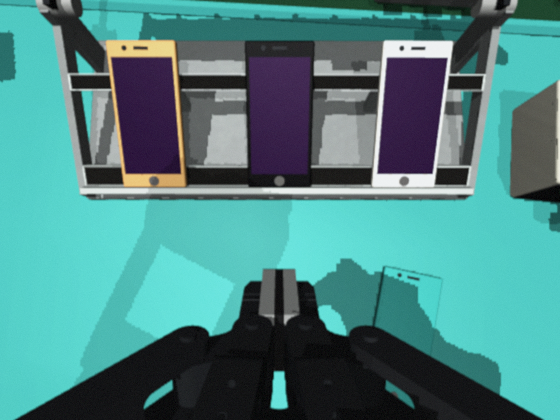

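All three phones lie flat against the lip, at (153,112), (280,112) and (410,112). The lamp reads about 1.65 rad, the knob is home and the look-alike has not moved. Handing in.

```bash
python3 -c "
from bench import *
print(job_done())"
```

```text
the job is handed in; nothing more can be done
None
```

Job handed in: the gold, black and white phones are on the rack against the lip, they had about 5 s of light with the hood parallel, the knob is home and the lamp stands at about 1.65 rad; the hand-in reported no verdict.

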